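# Make up the two table trays

## Robot

A 7-joint arm with a two-finger parallel gripper is mounted at the origin on a cart in front of the work surface, level with it; the furniture and walls round the work are solid. World frame = base frame: x ahead of the robot, y to its left, z up, the work surface at z = 0. Lengths are in m, angles in rad, forces in N, time in s.
With the tool pointing down it reaches from about 0.425 to 0.95 m from the base axis. Payload 4.7 kg.
Tool frame: the origin (TCP) lies at the very end of the fingers, on their centre line; the grasp point (between the pads) lies 19 mm behind it; y points along the fingers, z is the direction in which the jaws open and shut, and the axes are right-handed (so a half turn about y gives the same grasp; the last joint's range is limited). The gripper opens to 85 mm and grips with 20 to 120 N. Pads are 22 mm wide; open, the fingers measure 114 mm over their backs; the gripper's body (76 mm by 85 mm) begins 54 mm behind the grasp point. The pads swing forward as they close: fully open they stand 13 mm farther back than shut.
Start: joints at [1.2, 0.469, -0.049, 1.532, 0.024, 1.141, -0.082], TCP at [0.226, -0.636, 0.231] pointing down, gripper open.
Joint ranges: [-2.59, 2.59], [-0.33, 1.99], [-1.39, 1.29], [0.1, 2.45], [-1.04, 4.18], [0.21, 1.99], [-2.66, 2.66]. Speed limits (rad/s): [2.57, 2.57, 3.14, 3.14, 3.14, 3.14, 3.14].

## Interface

Orientations are given as a unit quaternion [w, x, y, z].
In Python, from cell import bot gives the robot as it stands.
- The arm moves only by the shell command python3 -m inch 'ROWS'. ROWS is JSON, a list of rows, each a list of 7 numbers: the turn, a rotation vector about the tool's x, y, z in degrees, then the shift along the tool's x, y, z in mm, then the opening in per cent of the stroke, from 0 (shut) to 100 (fully open). In form: [[ax, ay, az, dx, dy, dz, hand], ...]. A call has 1 to 20 rows; each row shifts and turns the commanded pose from where the row before left it, along the tool's axes as they then stand; what a row does not reach is not made up. A row lasts 1/10 s, in which the tool goes at most 50 mm and 8.59 degrees, less where a joint would pass 70% of its speed; a pose out of reach is approached as far as the arm can. A call is refused whole if a number of a shift passes 50 or a number of a turn 8.59, either way. A call with a gripper value outside its range is refused whole. The fingers move at their own pace and stop on an object; the grip force is fixed at half the most. Time passes only in rows, so rows that do not move let the fingers close. It gives the time, the measured TCP pose, the force and the opening at its end, in the units of the state.
- bot.get_obs(): the state, without advancing time (a new reading comes with each control period).
- bot.get_image(name): name is "side" or "top"; returns the picture (480x640x3 uint8, red, green, blue); there is no depth.
- bot.get_calibration(name): a dict with "mtx" (3x3 intrinsics, pixels), "distortion" ([k1, k2, p1, p2, k3] as OpenCV has them; the pictures are not rectified), "rvec" (rotation vector, rad) and "tvec" (3), from world to camera coordinates, as OpenCV has them. Camera axes: x right, y down, z forward; pixel columns grow to the right and rows downward; lengths in m; the calibration is good to about 2 mm. A picture is of the moment at which its call begins. get_calibration takes no time and is no camera call.
- bot.close_job(): hands the job in, once; it reports no verdict.
Trained networks look in the newest picture that a camera, given by its name, has taken for a name from the list of things; names that differ only in an ending like _2 or _b are one class to them, and where a whole thing is asked for, a point or a joint stands for the part that bears it (a point fixed in the world has none). Each returns a list of dicts, best first, with "score" (0 to 1); they miss things now and then, are a little off and sometimes report something else, mostly with a low value. They report only what shows in the picture. A call takes as long as a camera call. They do not tell look-alikes from the thing itself.
- bot.recognise(camera, thing): "pixel" ([column, row] in pixels, amid what is visible of it).
- bot.cut_out(camera, thing): "pixels" (480x640 bool, what is visible of it) and "pixel" ([column, row] in pixels, amid what is visible of it).
The state is a dict: "time_s": time; "joint_pos": joint angles; "joint_vel": joint speeds; "effort": joint torques, N m; "position": TCP position; "eef_rot": TCP orientation; "ft_force": force on the tool from outside, world axes, zero at the start; "torque": the same for the moment, N m; "grip_width": finger opening in m.
Only numpy, scipy, OpenCV 4.12 (cv2) and the standard library are available. Lean on these libraries where they do the work, as an engineer would, in place of code of your own. Each camera call takes 0.05 s, during which the arm holds its last target.

## Task

Make up the two white table trays from the things on the worktop: the three-part tray gets the pepper mill, the salt shaker and a lemon, the two-part tray gets the toothpick pot and the other lemon, one thing to a compartment, in whichever compartments and with whichever lemon you like. Each thing rests on its compartment's floor, with the mill, shaker and pot standing upright. Tip nothing over, and leave the jam jar and the spice jar where they stand.

Things in the scene. Friction and masses are not known exactly. Their poses are not given: they have to be found in the camera images.
- long_tray: three-part tray of white ceramic, fixed to the worktop: 88 (its x) x 256 (its y) x 12 mm high, plus a 12 mm lug at each end. Floor 5 mm, outer walls and dividers 4 mm thick, all walls 12 mm high. A row of three open compartments, each 80 x 80 mm inside, centred at y = -84, 0 and +84 mm, x = 0. Origin: centre of the underside; x across, y along the tray, z up. It lies with its length left to right as seen from the robot (within about 3 degrees)
- short_tray: two-part tray of white ceramic, fixed to the worktop: 88 (its x) x 172 mm (its y), with two compartments, each 80 x 80 mm inside, centred at y = -42 and +42 mm, x = 0. Floor, walls, lugs, origin and axes as on the three-part tray. The trays lie one behind the other (either one nearer) on the left (y 0.07 to 0.5 m), the five things to load on the right (y below 0.03 m)
- pepper_mill: pepper mill of dark brown turned wood, 150 mm tall: base 58 mm across, waisted body up to 108 mm, rounded head 50 mm across from 109 to 139 mm (a good place to grip), small metal knob on top. Round about z. Origin: centre of the underside, z up
- salt_shaker: clear glass salt shaker with a grey metal top with holes, 90 mm tall; glass body 44 mm across up to 70 mm, top 34 mm across. Round about z. Origin: centre of the underside, z up
- toothpick_pot: small clear round pot, 41 mm across and 46 mm high, with loose-looking wooden toothpicks (fixed in it) that reach 64 mm; grip the pot itself below 46 mm. Origin: centre of the underside, z up
- lemon_a: yellow lemon, 71 mm long (its x), 53 mm wide (its y), 51 mm high, lying on its side. Origin: at the underside as it lies at the start, below its middle; z up
- lemon_b: yellow lemon, a little larger: 72 mm long (its x), 57 mm wide (its y), 58 mm high, lying on its side. Origin: at the underside as it lies at the start, below its middle; z up
- jam_jar: bystander: glass jar with a white lid, 58 x 62 x 99 mm, farther back on the worktop. Leave it. Origin: centre of the underside. Behind and above the work hang wall cabinets: fronts at x = 0.59 m (door handles reach 0.56), undersides 0.51 m above the worktop, so keep lifts low
- spice_jar: bystander: slim white spice jar with a grey cap, 41 mm across, 106 mm tall, behind the trays. Leave it. Origin: centre of the underside
There are look-alikes about, which are no part of the job. Leave any pink or red look-alike of the salt_shaker alone.

How it is judged:
By the outcome, as a careful person would: the job done as asked, in the order asked, and still so for the second after the job is handed in, with the robot touching nothing.
It also fails if it takes over 120 s, if anything falls off the work surface, if the arm or the gripper's body presses on something with over 40 N, if the wrist force passes 120 N, or if a joint passes its speed limit or range.

## Working session

There is one attempt and no reset: what is moved stays moved. The work goes in short steps, Python scripts to look and compute and a shell command to move; the robot and the scene stay as the last step left them, time stands still between calls to the robot, and variables do not carry over. Pictures are saved under pics/ and viewed, and the job is handed in when it is done.

```bash
ls; mkdir -p pics
python3 - <<'E'
from cell import bot
import cv2
for n in("top","side"):
    im=bot.get_image(n); cv2.imwrite(f"pics/{n}0.png",im[:,:,::-1])
    print(n,{k:v for k,v in bot.get_calibration(n).items()})
o=bot.get_obs();print(o)
E
```

```text
pics
top {'mtx': array([[519.31833738,   0.        , 313.0820668 ],
       [  0.        , 519.31833738, 243.03885355],
       [  0.        ,   0.        ,   1.        ]]), 'distortion': array([0.03603263, 0.        , 0.        , 0.        , 0.        ]), 'rvec': array([ 2.20393848, -2.15407599,  0.08059116]), 'tvec': array([-0.07110403,  0.48672713,  1.18122204])}
side {'mtx': array([[528.6499312 ,   0.        , 323.80123583],
       [  0.        , 528.6499312 , 239.76944772],
       [  0.        ,   0.        ,   1.        ]]), 'distortion': array([-0.10443632,  0.        ,  0.        ,  0.        ,  0.        ]), 'rvec': array([ 2.19054763, -0.32028263,  0.15045515]), 'tvec': array([-0.50598839,  0.10113717,  1.26809478])}
{'time_s': 0.1, 'joint_pos': array([ 1.20006483,  0.46941089, -0.04857456,  1.53355008,  0.02410498,
        1.14102313, -0.08232625]), 'joint_vel': array([-0.00085418, -0.00110485,  0.00117004, -0.00228183,  0.00154729,
       -0.00013241,  0.00019558]), 'effort': array([ 1.23803515e-03, -5.11515141e+01, -4.65507188e-02, -2.38390768e+01,
        1.08211164e-02,  4.36760238e-03,  2.72420635e-05]), 'position': array([ 0.2260948 , -0.63545626,  0.23034285]), 'eef_rot': array([ 0.12012807, -0.12039842,  0.69742835, -0.69618041]), 'ft_force': array([ 0.54995253, -0.27492669,  0.51521698]), 'torque': array([0.04375721, 0.0143633 , 0.07252   ]), 'grip_width': 0.08557183872628375}
```

View pics/top0.png

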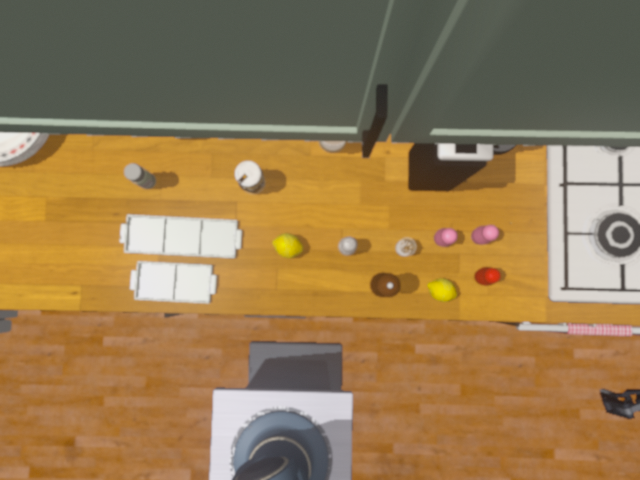

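View pics/side0.png

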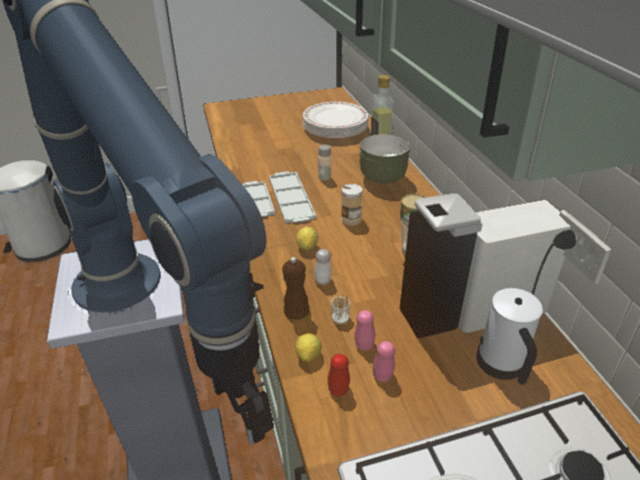

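```bash
cat > h.py <<'E'
from cell import bot
import cv2, numpy as np
from scipy.optimize import least_squares
from scipy.spatial.transform import Rotation as R
C={n:bot.get_calibration(n) for n in("top","side")}
def proj(n,P):
    c=C[n];return cv2.projectPoints(np.asarray(P,float).reshape(-1,3),c["rvec"],c["tvec"],c["mtx"],c["distortion"])[0].reshape(-1,2)
def ray(n,px,z):
    c=C[n];u=cv2.undistortPoints(np.array([[px]],float),c["mtx"],c["distortion"])[0,0]
    Rm=cv2.Rodrigues(c["rvec"])[0];d=Rm.T@[u[0],u[1],1];o=-Rm.T@c["tvec"];return o+d*(z-o[2])/d[2]
def cyl(prof):
    a=np.linspace(0,2*np.pi,24,endpoint=False)
    return np.array([[r*np.cos(t),r*np.sin(t),z] for z,r in prof for t in a])
S={"pepper_mill":cyl([(0,.029),(.02,.029),(.06,.02),(.108,.02),(.112,.024),(.125,.025),(.136,.022),(.15,.006)]),
"salt_shaker":cyl([(0,.022),(.07,.022),(.071,.017),(.09,.016)]),
"toothpick_pot":cyl([(0,.0205),(.046,.0205),(.064,.015)]),
"spice_jar":cyl([(0,.0205),(.106,.0205)]),"jam_jar":cyl([(0,.03),(.099,.03)])}
def ell(a,b,h):
    u,v=np.mgrid[0:np.pi:9j,0:2*np.pi:16j];return np.c_[(a*np.cos(u)).ravel(),(b*np.sin(u)*np.cos(v)).ravel(),(h+h*np.sin(u)*np.sin(v)).ravel()]
S["lemon"]=ell(.0355,.0275,.027)
def hullmask(n,P):
    m=np.zeros((480,640),np.uint8);cv2.fillConvexPoly(m,cv2.convexHull(proj(n,P).astype(np.float32)).astype(np.int32),1);return m
def hullcent(n,P):
    h=cv2.convexHull(proj(n,P).astype(np.float32));M=cv2.moments(h);return np.array([M["m10"]/M["m00"],M["m01"]/M["m00"]])
def hbox(n,P):
    p=proj(n,P);return np.r_[p.min(0),p.max(0)]
def mbox(m):
    y,x=np.where(m);return np.r_[x.min(),y.min(),x.max()+1,y.max()+1]-.5
def fit(shape,masks,z0=0.,x0=None):
    P=S[shape]
    if x0 is None:
        n=list(masks)[0];y,x=np.where(masks[n]);x0=ray(n,(x.mean(),y.mean()),.03)[:2]
    def f(q):
        return np.concatenate([hbox(n,P+[q[0],q[1],z0])-mbox(m) for n,m in masks.items()])
    s=least_squares(f,x0,loss="soft_l1");return s.x,f(s.x)
def state():
    o=bot.get_obs();q=o["eef_rot"];return o["time_s"],o["position"],R.from_quat([q[1],q[2],q[3],q[0]]).as_matrix(),o
E
python3 - <<'E'
from h import *
import pickle
D={}
np.set_printoptions(precision=4,suppress=True)
for n in("top","side"): bot.get_image(n)
for t in("pepper_mill","salt_shaker","toothpick_pot","lemon_a","spice_jar","jam_jar","long_tray","short_tray"):
    for n in("top","side"):
        r=bot.cut_out(n,t);D[t,n]=r
        print(t,n,[(round(d["score"],2),np.round(d["pixel"]).tolist(),int(d["pixels"].sum())) for d in r])
pickle.dump(D,open("d.pkl","wb"))
_,p,M,o=state();print(p,M,o["time_s"])
E
```

```text
pepper_mill top [(0.68, [385.0, 286.0], 607)]
pepper_mill side [(0.85, [296.0, 289.0], 1318)]
salt_shaker top [(0.96, [486.0, 236.0], 407), (0.73, [445.0, 238.0], 333), (0.68, [488.0, 276.0], 376), (0.53, [348.0, 245.0], 278)]
salt_shaker side [(0.9, [318.0, 263.0], 538), (0.85, [337.0, 373.0], 801), (0.77, [385.0, 363.0], 769), (0.71, [365.0, 333.0], 703)]
toothpick_pot top [(0.5, [407.0, 244.0], 308)]
toothpick_pot side [(0.67, [344.0, 309.0], 449)]
lemon_a top [(0.7, [286.0, 245.0], 636), (0.67, [441.0, 288.0], 553)]
lemon_a side [(0.62, [308.0, 240.0], 420)]
spice_jar top [(0.72, [139.0, 176.0], 530)]
spice_jar side [(0.62, [323.0, 164.0], 426), (0.45, [294.0, 285.0], 1290)]
jam_jar top [(0.66, [249.0, 177.0], 785)]
jam_jar side [(0.96, [348.0, 205.0], 822)]
long_tray top [(0.94, [183.0, 236.0], 4401), (0.3, [249.0, 175.0], 784)]
long_tray side [(0.62, [293.0, 198.0], 1510)]
short_tray top [(0.65, [177.0, 281.0], 3117)]
short_tray side [(0.61, [265.0, 198.0], 615)]
[ 0.2263 -0.636   0.2313] [[-0.9422  0.0001  0.3351]
 [-0.3351 -0.0001 -0.9422]
 [-0.0001 -1.      0.0001]] 1.0
```

Run:
```python
from h import *
import pickle
np.set_printoptions(precision=4,suppress=True)
D=pickle.load(open("d.pkl","rb"))
I={n:bot.get_image(n)[:,:,::-1].copy() for n in("top","side")}
def pick(t,n,px):return min(D[t,n],key=lambda d:np.hypot(*(np.array(d["pixel"])-px)))["pixels"]
def rep(t,masks,sh):
    q,r=fit(sh,masks);print(t,q,r.round(1))
    for n in masks:
        qq,_=fit(sh,{n:masks[n]});print("   ",n,qq)
    for n in I:
        h=cv2.convexHull(proj(n,S[sh]+[*q,0]).astype(np.float32)).astype(np.int32);cv2.polylines(I[n],[h],1,(255,0,255))
    return q
for t,a,b in(("pepper_mill",(385,285),(296,289)),("salt_shaker",(348,245),(318,263)),("toothpick_pot",(407,245),(344,309)),("spice_jar",(139,176),(323,164)),("jam_jar",(249,177),(348,205))):
    rep(t,{"top":pick(t,"top",a),"side":pick(t,"side",b)},t)
for px in((287,245),(441,289)):
    m=pick("lemon_a","top",px)
    c=cv2.findContours(m.astype(np.uint8),0,1)[0];c=max(c,key=len).reshape(-1,2)
    w=np.array([ray("top",p,.027)[:2] for p in c]);
    rect=cv2.minAreaRect((w*1000).astype(np.float32));print("lemon",rect)
    y,x=np.where(m);w2=np.array([ray("top",p,.027)[:2] for p in zip(x,y)]);cc=np.cov((w2*1000).T);e,v=np.linalg.eigh(cc);print(w2.mean(0),2*np.sqrt(e),np.degrees(np.arctan2(v[1,1],v[0,1])))
# yellow colour segmentation
for n in I:
    im=bot.get_image(n);hsv=cv2.cvtColor(im,cv2.COLOR_RGB2HSV);m=cv2.inRange(hsv,(24,150,110),(34,255,255));k,l,s,ce=cv2.connectedComponentsWithStats(m)
    for i in range(1,k):
        if s[i,4]>150:
            print(n,s[i],ce[i])
            y,x=np.where(l==i);w2=np.array([ray(n,p,.027)[:2] for p in zip(x,y)]);e,v=np.linalg.eigh(np.cov((w2*1000).T));print(w2.mean(0),2*np.sqrt(e),np.degrees(np.arctan2(v[1,1],v[0,1])))
for t,zz in(("long_tray",.012),("short_tray",.012)):
    m=D[t,"top"][0]["pixels"];c=max(cv2.findContours(m.astype(np.uint8),0,1)[0],key=len).reshape(-1,2)
    w=np.array([ray("top",p,zz)[:2] for p in c]);print(t,cv2.minAreaRect((w*1000).astype(np.float32)))
    im=bot.get_image("top");wm=((im.min(2)>150)&(cv2.dilate(m.astype(np.uint8),np.ones((9,9)))>0)).astype(np.uint8)
    c=np.vstack(cv2.findContours(wm,0,1)[0]).reshape(-1,2);w=np.array([ray("top",p,zz)[:2] for p in c]);print(t,cv2.minAreaRect((w*1000).astype(np.float32)))
for n in I: cv2.imwrite(f"pics/fit_{n}.png",I[n])
z=cv2.resize(I["top"][200:320,110:320],None,fx=3.8,fy=3.8,interpolation=cv2.INTER_CUBIC);cv2.imwrite("pics/ztray.png",z)
z=cv2.resize(I["top"][215:315,260:460],None,fx=4,fy=4,interpolation=cv2.INTER_CUBIC);cv2.imwrite("pics/zob.png",z)
```

```text
pepper_mill [ 0.3953 -0.2209] [-0.7 -0.2  1.4  0.2  0.4 -0.3 -0.4 -0.1]
    top [ 0.3954 -0.2199]
    side [ 0.3952 -0.2217]
salt_shaker [ 0.4825 -0.1386] [-1.3 -1.8  1.9  0.7 -0.2 -2.6 -0.2  1.3]
    top [ 0.4811 -0.1375]
    side [ 0.4826 -0.1397]
toothpick_pot [ 0.4837 -0.2715] [ 0.1 -0.3  0.5 -0.1 -0.3 -4.2 -0.3  0.5]
    top [ 0.4832 -0.2709]
    side [ 0.483  -0.2757]
spice_jar [0.6277 0.3327] [-1.5 -0.5  1.6  1.2 -0.  -0.9  0.5  0.7]
    top [0.6283 0.3323]
    side [0.627  0.3327]
jam_jar [0.6308 0.0851] [-0.4 -0.7  0.4  0.3 -0.5 -0.5  0.2  0.8]
    top [0.6303 0.0851]
    side [0.6316 0.0861]
lemon ((479.76983642578125, -3.0503883361816406), (61.81782150268555, 62.540740966796875), 28.02863883972168)
[ 0.4798 -0.0028] [30.7355 34.9297] 77.66260232419664
lemon ((388.4273681640625, -354.1069030761719), (52.026283264160156, 65.33927917480469), 1.4387211799621582)
[ 0.388  -0.3546] [26.2435 34.4017] 72.71170494025564
top [273 234  29  24 515] [287.0485 245.334 ]
[ 0.481  -0.0004] [26.3393 33.0722] 72.49548288255053
top [427 279  30  23 498] [441.8112 289.7129]
[ 0.3879 -0.3548] [24.8746 32.8046] 72.52884472638533
side [296 334  22  27 254] [304.7441 347.4488]
[ 0.3822 -0.358 ] [19.187  33.3086] 78.58523318892725
long_tray ((498.463134765625, 247.41189575195312), (279.4306945800781, 90.38658905029297), 88.33985900878906)
long_tray ((498.83404541015625, 249.0775146484375), (281.0368347167969, 89.47798156738281), 88.37374114990234)
short_tray ((391.264404296875, 261.0136413574219), (196.1971893310547, 91.86323547363281), 86.47127532958984)
short_tray ((392.05181884765625, 261.9322814941406), (197.4340057373047, 89.29874420166016), 88.08200073242188)
```

View pics/zob.png

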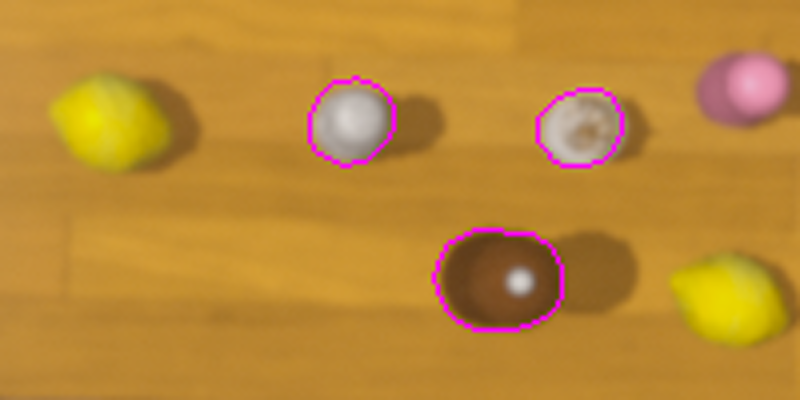

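View pics/fit_side.png

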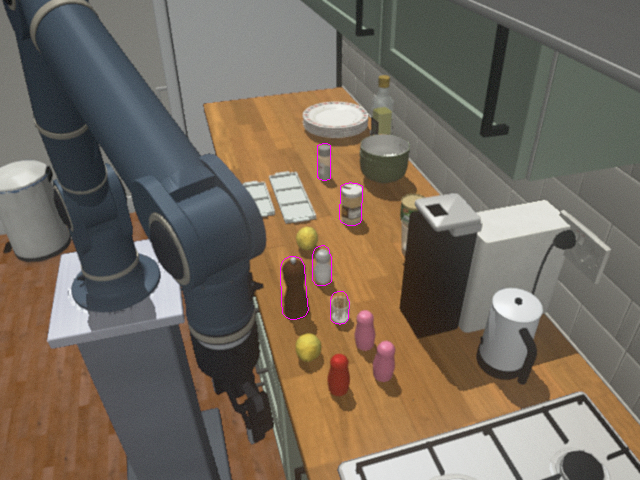

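View pics/ztray.png

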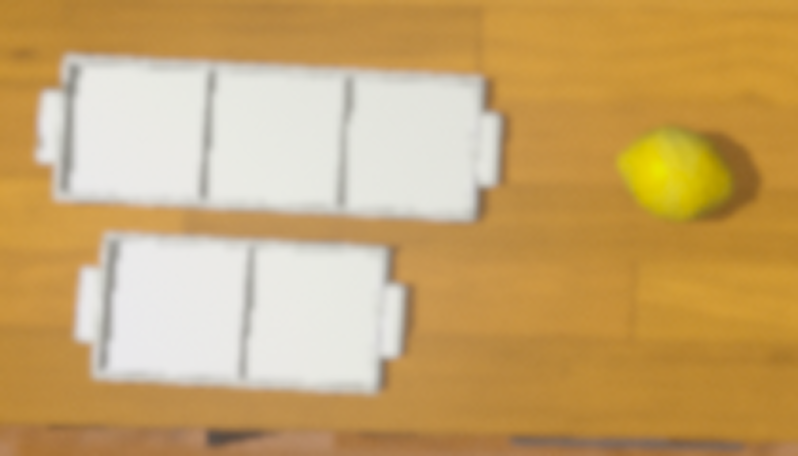

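The fits agree between the two cameras: mill (385,285), clear shaker (347,245), pot (406,246), lemons (287,245) and (442,290) in the top view. The pink and red look-alikes are to the right at (446,237), (486,234) and (488,276). First I square the tool to the world axes.

```bash
python3 -m inch '[[0,-7.8,0,0,0,0,100],[0,-7.8,0,0,0,0,100],[0,-7.8,0,0,0,0,100],[0,-7.8,0,0,0,0,100],[0,-7.8,0,0,0,0,100],[0,-7.8,0,0,0,0,100],[0,-7.8,0,0,0,0,100],[0,-7.8,0,0,0,0,100],[0,-8,0,0,0,0,100],[0,0,0,0,0,0,100]]'
cat > st.py <<'E'
from h import *
import sys
np.set_printoptions(precision=4,suppress=True)
t,p,M,o=state();print(t,p,"jawdeg",np.degrees(np.arctan2(M[1,2],M[0,2])).round(2),"down",M[:,1],"F",o["ft_force"],"w",o["grip_width"])
if len(sys.argv)>1:
    T=np.array([float(a) for a in sys.argv[1:4]]);d=M.T@(T-p);print("tool shift mm",(d*1000).round(1))
E
python3 st.py 0.480 -0.001 0.15
```

```text
time_s: 2.3
position: [0.2261, -0.636, 0.2313]
eef_rot: [-0.5, 0.5, -0.5, 0.5]
ft_force: [-0.5, 0.5, -0.7]
grip_width: 0.0856
2.3 [ 0.2261 -0.636   0.2313] jawdeg -0.04 down [ 0.0004  0.0002 -1.    ] F [-0.5069  0.4577 -0.7133] w 0.08558977651218687
tool shift mm [-635.2   81.5  253.4]
```

```bash
python3 -m inch '[[0,0,0,-20,0,8,100],[0,0,0,-36,0,14.4,100],[0,0,0,-36,0,14.4,100],[0,0,0,-36,0,14.4,100],[0,0,0,-36,0,14.4,100],[0,0,0,-36,0,14.4,100],[0,0,0,-36,0,14.4,100],[0,0,0,-36,0,14.4,100],[0,0,0,-36,0,14.4,100],[0,0,0,-36,0,14.4,100],[0,0,0,-36,0,14.4,100],[0,0,0,-36,0,14.4,100],[0,0,0,-36,0,14.4,100],[0,0,0,-36,0,14.4,100],[0,0,0,-36,0,14.4,100],[0,0,0,-36,0,14.4,100],[0,0,0,-36,0,14.4,100],[0,0,0,-36,0,14.4,100],[0,8.5,0,0,30,0,100],[0,8.5,0,0,40,0,100]]'; python3 st.py 0.480 -0.001 0.007
```

```text
time_s: 4.3
position: [0.4817, -0.0025, 0.1624]
eef_rot: [-0.42, 0.417, -0.569, 0.571]
ft_force: [0.2, -0.7, -0.1]
grip_width: 0.0854
4.3 [ 0.4817 -0.0025  0.1624] jawdeg -17.42 down [ 0.0063 -0.0001 -1.    ] F [ 0.159  -0.7108 -0.1251] w 0.08536914180577485
tool shift mm [ -0.6 155.4  -2.9]
```

```bash
python3 -m inch '[[0,0,0,-1,30,0,100],[0,0,0,-1,30,0,100],[0,0,0,-1,25,0,100],[0,0,0,0,20,0,100],[0,0,0,0,0,0,100],[0,0,0,0,0,0,100]]'; python3 st.py 0.480 -0.001 0.008
python3 - <<'E'
from h import *
I=[]
for n,c in(("top",(180,300,220,380)),("side",(170,320,230,390))):
    im=bot.get_image(n)[:,:,::-1];a,b,d,e=c;cv2.imwrite(f"pics/l1_{n}.png",cv2.resize(im[a:b,d:e],None,fx=4,fy=4))
E
```

```text
time_s: 4.9
position: [0.4804, -0.001, 0.0566]
eef_rot: [-0.42, 0.42, -0.569, 0.569]
ft_force: [0.1, -0.2, -0.1]
grip_width: 0.0852
4.9 [ 0.4804 -0.001   0.0566] jawdeg -17.1 down [ 0.0001  0.     -1.    ] F [ 0.0622 -0.2285 -0.0757] w 0.08515142714444854
tool shift mm [ 0.1 48.6 -0.4]
```

View pics/l1_side.png

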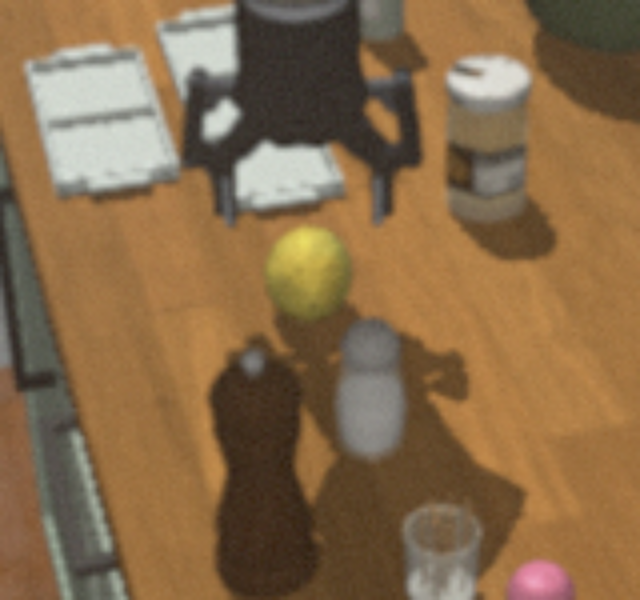

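View pics/l1_top.png

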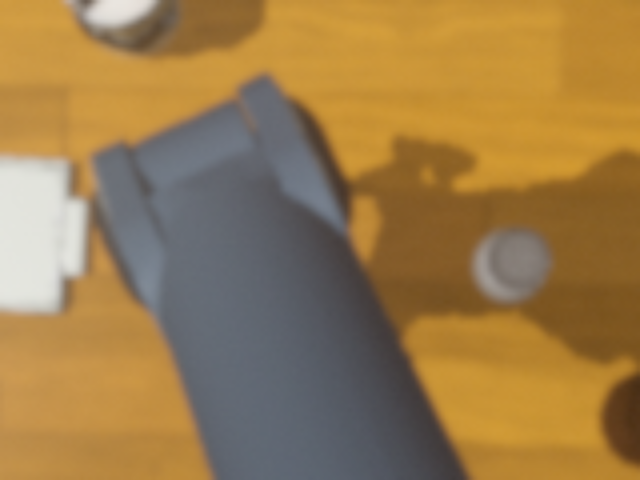

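The gripper straddles the lemon: fingertips at about 228 and 380 in the zoom, lemon at 309. Going down.

```bash
python3 -m inch '[[0,0,0,0,20,0,100],[0,0,0,0,20,0,100],[0,0,0,0,9,0,100],[0,0,0,0,0,0,100],[0,0,0,0,0,0,0],[0,0,0,0,0,0,0],[0,0,0,0,0,0,0],[0,0,0,0,0,0,0],[0,0,0,0,0,0,0],[0,0,0,0,0,0,0],[0,0,0,0,0,0,0],[0,0,0,0,0,0,0],[0,0,0,0,0,0,0]]'; python3 st.py
```

```text
time_s: 6.3
position: [0.4811, -0.0011, 0.0089]
eef_rot: [-0.421, 0.42, -0.568, 0.569]
ft_force: [-2.7, -0.0, 9.6]
grip_width: 0.0534
6.3 [ 0.4811 -0.0011  0.0089] jawdeg -17.04 down [ 0.0023 -0.0006 -1.    ] F [-2.7332 -0.0188  9.6027] w 0.05343640286460192
```

```bash
python3 -m inch '[[0,0,0,0,-10,0,0],[0,0,0,0,-20,0,0],[0,0,0,0,-30,0,0],[0,0,0,0,-30,0,0],[0,-7.7,0,0,0,0,0],[0,-7.7,0,0,0,0,0],[0,0,0,0,0,0,0]]'; python3 st.py .4985 .248 .1
```

```text
time_s: 7.0
position: [0.4802, -0.0013, 0.0982]
eef_rot: [-0.493, 0.493, -0.507, 0.507]
ft_force: [0.3, 0.8, -1.3]
grip_width: 0.0539
7.0 [ 0.4802 -0.0013  0.0982] jawdeg -1.65 down [ 0.0011 -0.0001 -1.    ] F [ 0.2758  0.795  -1.2661] w 0.05385694221478212
tool shift mm [-249.8   -1.8   11.1]
```

```bash
python3 -m inch '[[0,0,0,-20,0,1,0],[0,0,0,-30,0,1,0],[0,0,0,-35,0,1,0],[0,0,0,-35,0,2,0],[0,0,0,-35,0,2,0],[0,0,0,-35,0,2,0],[0,0,0,-30,0,2,0],[0,0,0,-20,0,0,0],[0,0,0,-10,0,0,0],[0,0,0,0,20,0,0],[0,0,0,0,20,0,0],[0,0,0,0,15,0,0],[0,0,0,0,10,0,0],[0,0,0,0,5,0,0],[0,0,0,0,0,0,0],[0,0,0,0,0,0,0]]'; python3 st.py .4985 .248 .014
python3 - <<'E'
from h import *
im=bot.get_image("side")[:,:,::-1];cv2.imwrite("pics/l2_side.png",cv2.resize(im[120:270,190:390],None,fx=4,fy=4))
E
```

```text
time_s: 8.6
position: [0.4986, 0.2486, 0.0278]
eef_rot: [-0.493, 0.492, -0.507, 0.507]
ft_force: [0.8, 0.2, -0.9]
grip_width: 0.0534
8.6 [0.4986 0.2486 0.0278] jawdeg -1.64 down [ 0.0009  0.0004 -1.    ] F [ 0.7944  0.2279 -0.9341] w 0.05341248103615617
tool shift mm [ 0.6 13.8 -0.1]
```

View pics/l2_side.png

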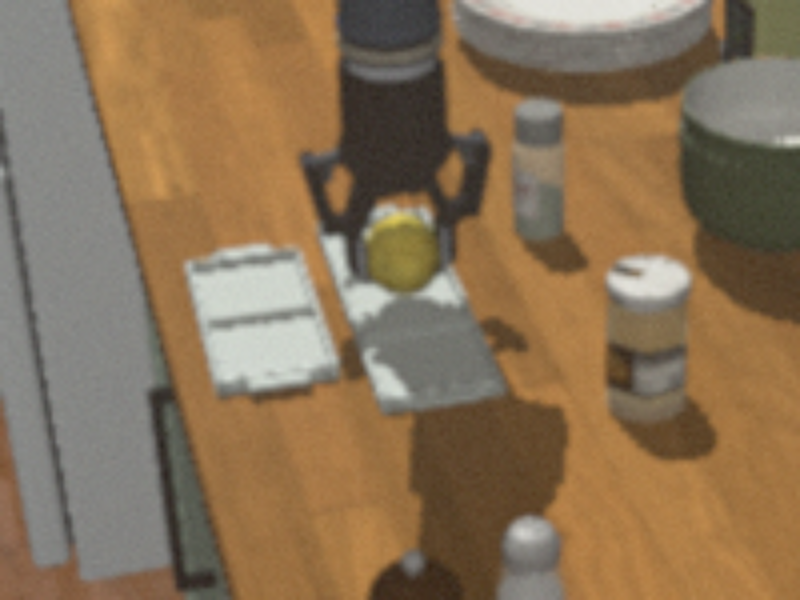

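The lemon is held over the middle compartment at about (405,255) in the zoom. Lowering until it touches.

```bash
python3 -m inch '[[0,0,0,0,6,0,0],[0,0,0,0,4,0,0],[0,0,0,0,2,0,0],[0,0,0,0,0,0,0]]'; python3 -m inch '[[0,0,0,0,1.2,0,0],[0,0,0,0,0,0,0]]'
```

```text
time_s: 9.05
position: [0.4979, 0.2482, 0.0149]
eef_rot: [0.493, -0.493, 0.507, -0.507]
ft_force: [0.2, -0.0, -0.5]
grip_width: 0.0534
time_s: 9.25
position: [0.4982, 0.2484, 0.014]
eef_rot: [-0.493, 0.493, -0.507, 0.507]
ft_force: [0.4, 0.9, -0.2]
grip_width: 0.0535
```

```bash
python3 -m inch '[[0,0,0,0,1.5,0,0],[0,0,0,0,0,0,0]]'
```

```text
time_s: 9.45
position: [0.4984, 0.2486, 0.013]
eef_rot: [-0.493, 0.493, -0.507, 0.507]
ft_force: [-0.6, -0.6, 1.9]
grip_width: 0.0538
```

```bash
python3 -m inch '[[0,0,0,0,0,0,72],[0,0,0,0,0,0,76],[0,0,0,0,0,0,80],[0,0,0,0,0,0,84],[0,0,0,0,-8,0,88],[0,0,0,0,-15,0,95],[0,0,0,0,-30,0,100],[0,0,0,0,-40,0,100],[0,0,0,0,-40,0,100],[0,0,0,0,-20,0,100]]'
python3 st.py .388 -.355 .2
python3 - <<'E'
from h import *
im=bot.get_image("side")[:,:,::-1];cv2.imwrite("pics/l3_side.png",cv2.resize(im[120:270,190:390],None,fx=4,fy=4))
E
```

```text
time_s: 10.45
position: [0.4994, 0.2499, 0.1706]
eef_rot: [-0.495, 0.491, -0.506, 0.508]
ft_force: [0.1, -0.6, 0.6]
grip_width: 0.0855
10.45 [0.4994 0.2499 0.1706] jawdeg -1.59 down [ 0.0059  0.0029 -1.    ] F [ 0.145  -0.5622  0.5961] w 0.08548011956200427
tool shift mm [607.7 -31.8 -94.4]
```

View pics/l3_side.png

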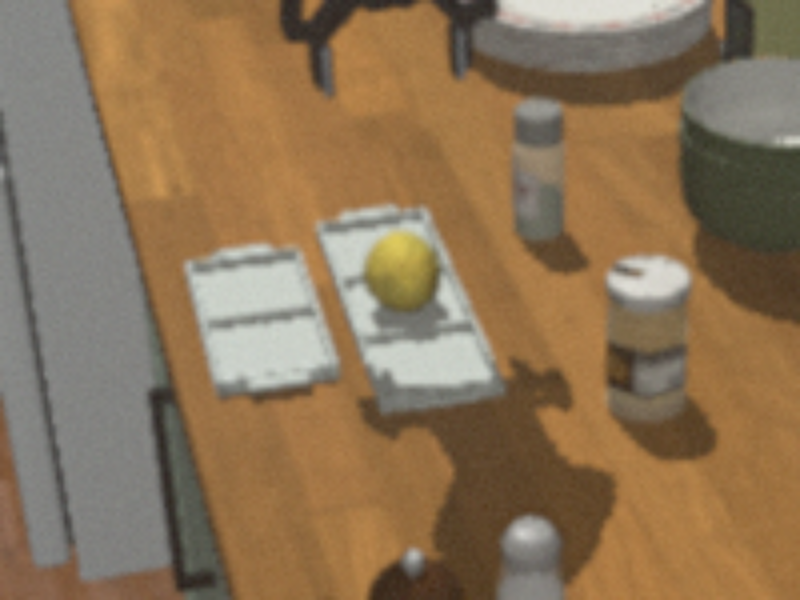

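The lemon sits in the middle compartment of the long tray, at (402,270) in the zoom. Next the right-hand lemon.

```bash
python3 -m inch '[[0,0,0,15,-20,-2,100],[0,0,0,30,-15,-5,100],[0,0,0,36,0,-5.5,100],[0,0,0,36,0,-5.5,100],[0,0,0,36,0,-5.5,100],[0,0,0,36,0,-5.5,100],[0,0,0,36,0,-5.5,100],[0,0,0,36,0,-5.5,100],[0,0,0,36,0,-5.5,100],[0,0,0,36,0,-5.5,100],[0,0,0,36,0,-5.5,100],[0,0,0,36,0,-5.5,100],[0,0,0,36,0,-5.5,100],[0,0,0,36,0,-5.5,100],[0,0,0,36,0,-5.5,100],[0,0,0,36,0,-5.5,100],[0,0,0,36,0,-5.5,100],[0,0,0,20,0,-6,100],[0,8,0,0,0,0,100],[0,8,0,0,0,0,100]]'; python3 -m inch '[[0,0,0,0,30,0,100],[0,0,0,0,30,0,100],[0,0,0,0,30,0,100],[0,0,0,0,30,0,100],[0,0,0,0,20,0,100],[0,0,0,0,0,0,100],[0,0,0,0,0,0,100]]'
python3 st.py .388 -.355 .008
python3 - <<'E'
from h import *
im=bot.get_image("side")[:,:,::-1];cv2.imwrite("pics/l4_side.png",cv2.resize(im[250:420,240:440],None,fx=3.5,fy=3.5))
E
```

```text
time_s: 12.5
position: [0.3852, -0.3543, 0.2011]
eef_rot: [-0.416, 0.415, -0.572, 0.572]
ft_force: [0.1, 0.6, 0.2]
grip_width: 0.0856
time_s: 13.2
position: [0.3861, -0.3537, 0.0614]
eef_rot: [-0.418, 0.417, -0.57, 0.571]
ft_force: [0.1, 0.4, 0.3]
grip_width: 0.0853
13.2 [ 0.3861 -0.3537  0.0614] jawdeg -17.6 down [ 0.0007 -0.0002 -1.    ] F [0.1158 0.3622 0.3465] w 0.0852735031024402
tool shift mm [ 0.7 53.4  2.1]
```

View pics/l4_side.png

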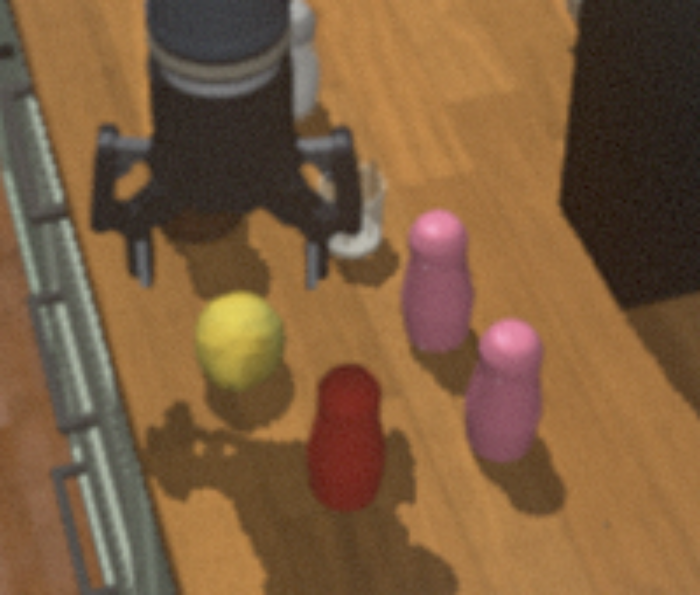

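The lemon at (240,340) in the zoom lies between the fingers, with the look-alikes clear of them. I'll shift 2 mm and grip.

```bash
python3 -m inch '[[0,0,0,0,20,2,100],[0,0,0,0,20,0,100],[0,0,0,0,13,0,100],[0,0,0,0,0,0,100],[0,0,0,0,0,0,0],[0,0,0,0,0,0,0],[0,0,0,0,0,0,0],[0,0,0,0,0,0,0],[0,0,0,0,0,0,0],[0,0,0,0,0,0,0],[0,0,0,0,0,0,0],[0,0,0,0,0,0,0]]'; python3 -m inch '[[0,0,0,0,-10,0,0],[0,0,0,0,-20,0,0],[0,0,0,0,-30,0,0],[0,0,0,0,-40,0,0],[0,-8,0,0,-40,0,0],[0,-8,0,0,-40,0,0],[0,0,0,0,-30,0,0],[0,0,0,0,0,0,0]]';python3 st.py .390 .2195 .22
```

```text
time_s: 14.45
position: [0.3887, -0.3549, 0.0094]
eef_rot: [-0.418, 0.417, -0.57, 0.572]
ft_force: [-1.0, 1.0, 7.5]
grip_width: 0.0484
time_s: 15.25
position: [0.3898, -0.3557, 0.2229]
eef_rot: [-0.493, 0.493, -0.504, 0.511]
ft_force: [-0.4, -1.2, -1.9]
grip_width: 0.0487
15.25 [ 0.3898 -0.3557  0.2229] jawdeg -1.63 down [ 0.0071 -0.0071 -0.9999] F [-0.356  -1.2059 -1.8591] w 0.04867710735184153
tool shift mm [-575.    -1.1  -16.2]
```

```bash
python3 -m inch '[[0,0,0,-15,0,10,0],[0,0,0,-30,0,12,0],[0,0,0,-36,0,12,0],[0,0,0,-36,0,12,0],[0,0,0,-36,0,12,0],[0,0,0,-36,0,12,0],[0,0,0,-36,0,8,0],[0,0,0,-36,0,4,0],[0,0,0,-36,0,0,0],[0,0,0,-36,0,-4,0],[0,0,0,-36,0,-10,0],[0,0,0,-36,0,-12,0],[0,0,0,-36,0,-14,0],[0,0,0,-36,0,-14,0],[0,0,0,-36,0,-14,0],[0,0,0,-36,0,-14,0],[0,0,0,-25,20,-14,0],[0,0,0,-1,30,0,0],[0,0,0,0,30,0,0],[0,0,0,0,0,0,0]]';python3 st.py .390 .2195 .028
```

```text
time_s: 17.25
position: [0.3865, 0.2189, 0.1342]
eef_rot: [0.49, -0.496, 0.508, -0.506]
ft_force: [-0.4, -0.7, -1.2]
grip_width: 0.0488
17.25 [0.3865 0.2189 0.1342] jawdeg -1.53 down [-0.0082 -0.0041 -1.    ] F [-0.4184 -0.6971 -1.1743] w 0.048840450305432
tool shift mm [ -1.1 106.2   4.3]
```

```bash
python3 -m inch '[[0,0,0,0,30,2,0],[0,0,0,0,30,1,0],[0,0,0,0,25,0,0],[0,0,0,0,15,0,0],[0,0,0,0,0,0,0],[0,0,0,0,0,0,0]]';python3 st.py .390 .2195 .0145
python3 - <<'E'
from h import *
im=bot.get_image("side")[:,:,::-1];cv2.imwrite("pics/l5_side.png",cv2.resize(im[120:270,190:390],None,fx=4,fy=4))
E
```

```text
time_s: 17.85
position: [0.3934, 0.2211, 0.0386]
eef_rot: [-0.493, 0.492, -0.507, 0.507]
ft_force: [0.4, 0.2, -0.6]
grip_width: 0.0484
17.85 [0.3934 0.2211 0.0386] jawdeg -1.64 down [ 0.0011  0.0004 -1.    ] F [ 0.3832  0.2227 -0.5738] w 0.04835846802877819
tool shift mm [ 1.7 24.1 -3.4]
```

View pics/l5_side.png

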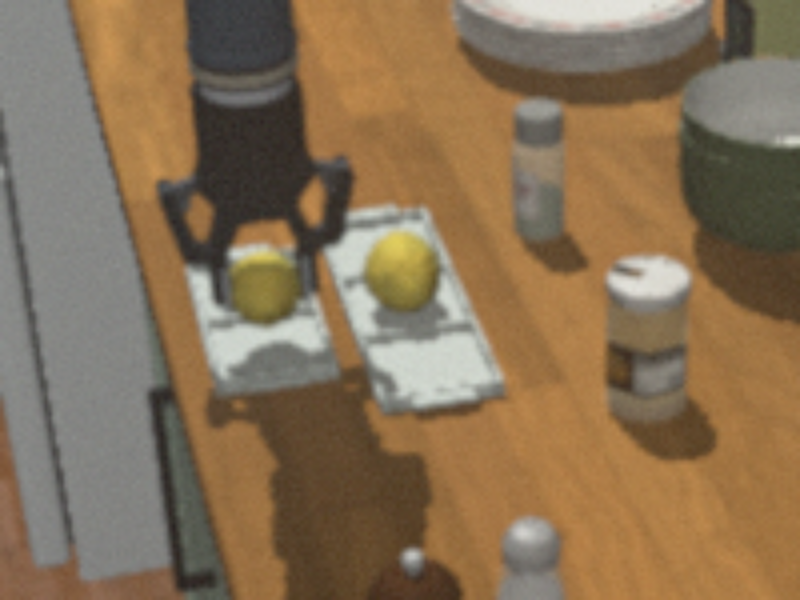

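```bash
python3 -m inch '[[0,0,0,1,10,-3,0],[0,0,0,0,8,0,0],[0,0,0,0,4,0,0],[0,0,0,0,2,0,0],[0,0,0,0,0,0,0]]'; python3 -m inch '[[0,0,0,0,1.2,0,0],[0,0,0,0,0,0,0]]'
```

```text
time_s: 18.4
position: [0.3897, 0.22, 0.0135]
eef_rot: [-0.493, 0.493, -0.507, 0.507]
ft_force: [-0.5, -0.0, -1.2]
grip_width: 0.0488
time_s: 18.6
position: [0.3898, 0.2201, 0.0134]
eef_rot: [-0.493, 0.493, -0.506, 0.507]
ft_force: [-3.4, -2.8, 13.2]
grip_width: 0.0487
```

Contact with the floor. Release.

```bash
python3 -m inch '[[0,0,0,0,0,0,66],[0,0,0,0,0,0,72],[0,0,0,0,0,0,78],[0,0,0,0,0,0,84],[0,0,0,0,-8,0,88],[0,0,0,0,-15,0,95],[0,0,0,0,-30,0,100],[0,0,0,0,-40,0,100],[0,0,0,0,-40,0,100],[0,0,0,0,-40,0,100],[0,0,0,0,-30,0,100]]'
python3 st.py .4835 -.2715 .21
python3 - <<'E'
from h import *
im=bot.get_image("side")[:,:,::-1];cv2.imwrite("pics/l6_side.png",cv2.resize(im[120:270,190:390],None,fx=4,fy=4))
E
```

```text
time_s: 19.7
position: [0.3899, 0.2205, 0.2182]
eef_rot: [-0.494, 0.492, -0.506, 0.507]
ft_force: [0.6, 0.1, -0.0]
grip_width: 0.0853
19.7 [0.3899 0.2205 0.2182] jawdeg -1.58 down [ 0.0024  0.0008 -1.    ] F [ 0.5962  0.0872 -0.0326] w 0.08530810491179781
tool shift mm [489.3   8.  107.2]
```

View pics/l6_side.png

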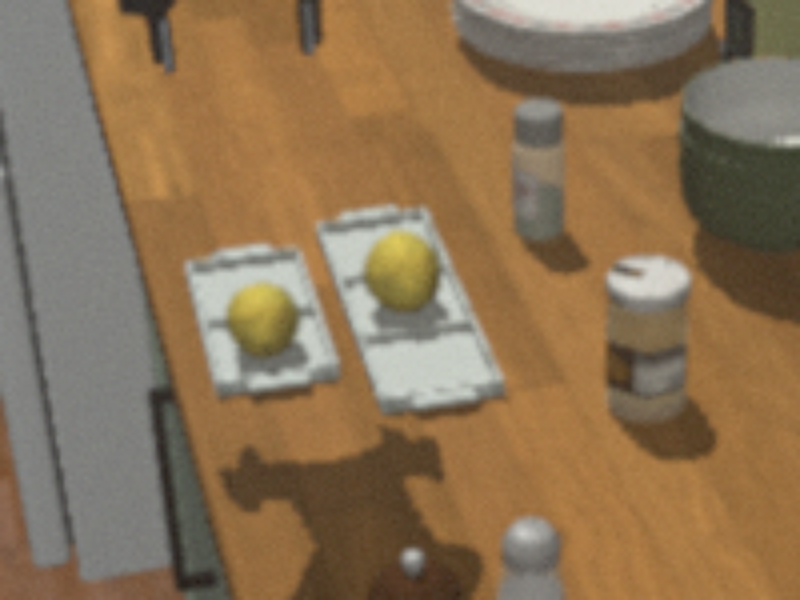

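Lemon sits in the right-hand compartment of the short tray, at (262,320). Next, the toothpick pot.

```bash
python3 -m inch '[[0,0,0,15,0,12,100],[0,0,0,30,0,14,100],[0,0,0,36,0,14,100],[0,0,0,36,0,14,100],[0,0,0,36,0,14,100],[0,0,0,36,0,12,100],[0,0,0,36,0,10,100],[0,0,0,36,0,8,100],[0,0,0,36,0,5,100],[0,0,0,36,0,3,100],[0,0,0,36,0,1,100],[0,0,0,36,0,0,100],[0,0,0,36,0,0,100],[0,0,0,36,0,0,100],[0,0,0,12,0,0,100],[0,0,0,0,30,0,100],[0,0,0,0,30,0,100],[0,0,0,0,30,0,100],[0,0,0,0,30,0,100],[0,0,0,0,0,0,100]]';python3 -m inch '[[0,0,0,0,0,0,100]]'; python3 st.py .4835 -.2715 .010
python3 - <<'E'
from h import *
im=bot.get_image("side")[:,:,::-1];cv2.imwrite("pics/p1_side.png",cv2.resize(im[220:390,240:440],None,fx=3.5,fy=3.5))
E
```

```text
time_s: 21.75
position: [0.4801, -0.2697, 0.092]
eef_rot: [0.493, -0.494, 0.51, -0.504]
ft_force: [-0.4, -0.5, -0.4]
grip_width: 0.0853
time_s: 21.85
position: [0.4833, -0.2711, 0.0959]
eef_rot: [0.493, -0.493, 0.507, -0.507]
ft_force: [-0.3, 0.3, 0.0]
grip_width: 0.0856
21.85 [ 0.4833 -0.2711  0.0959] jawdeg -1.55 down [ 0.      0.0008 -1.    ] F [-0.2705  0.3403  0.0321] w 0.08560906106567374
tool shift mm [ 0.5 85.9  0.2]
```

View pics/p1_side.png

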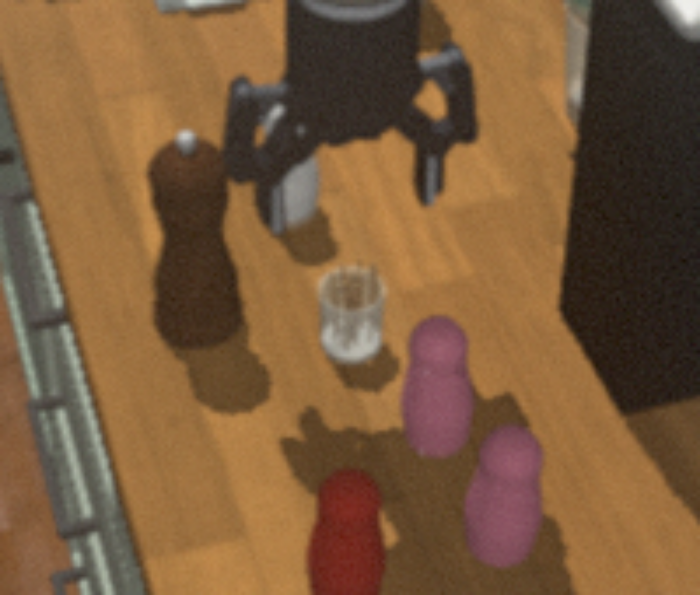

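```bash
python3 -m inch '[[0,-8,0,0,0,0,72],[0,-8,0,0,0,0,72],[0,-8,0,0,0,0,72],[0,0,0,0,25,0,72],[0,0,0,0,20,0,72],[0,0,0,0,0,0,72]]'; python3 st.py .4835 -.2715 .009
python3 - <<'E'
from h import *
im=bot.get_image("side")[:,:,::-1];cv2.imwrite("pics/p2_side.png",cv2.resize(im[220:390,240:440],None,fx=3.5,fy=3.5))
E
```

```text
time_s: 22.5
position: [0.4823, -0.2719, 0.0502]
eef_rot: [-0.587, 0.588, -0.394, 0.393]
ft_force: [-0.8, 0.2, -0.5]
grip_width: 0.0615
22.5 [ 0.4823 -0.2719  0.0502] jawdeg 22.37 down [-0.0014  0.0004 -1.    ] F [-0.8122  0.2037 -0.4857] w 0.06151107485005081
tool shift mm [ 0.2 41.2  1.3]
```

View pics/p2_side.png

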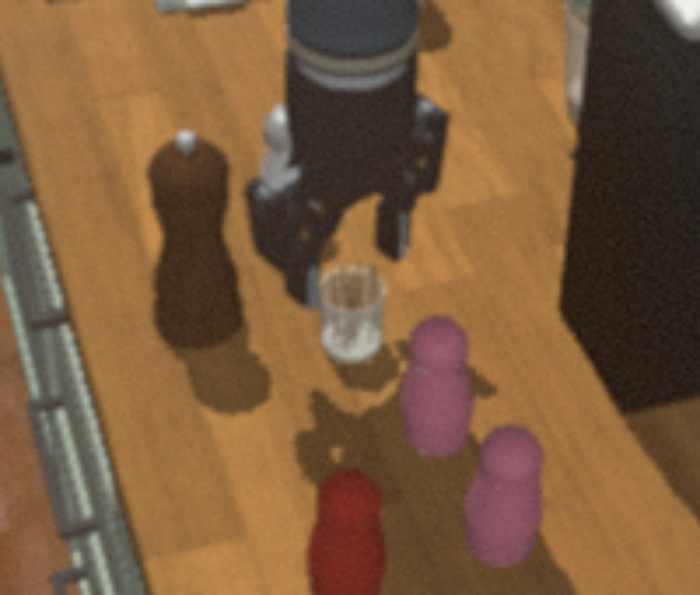

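The pot at (350,310) lies between the fingers, and the mill and the pink look-alike are clear. Down, grip and lift.

```bash
python3 -m inch '[[0,0,0,0,15,1,72],[0,0,0,0,15,0,72],[0,0,0,0,10,0,72],[0,0,0,0,0,0,72],[0,0,0,0,0,0,0],[0,0,0,0,0,0,0],[0,0,0,0,0,0,0],[0,0,0,0,0,0,0],[0,0,0,0,0,0,0],[0,0,0,0,0,0,0],[0,0,0,0,0,0,0],[0,0,0,0,0,0,0]]'; python3 -m inch '[[0,0,0,0,-10,0,0],[0,0,0,0,-20,0,0],[0,0,0,0,-30,0,0],[0,0,0,0,-40,0,0],[0,8,0,0,-40,0,0],[0,8,0,0,-40,0,0],[0,8,0,0,0,0,0],[0,0,0,0,0,0,0]]';python3 st.py .393 .3035 .18
```

```text
time_s: 23.75
position: [0.4841, -0.2717, 0.0107]
eef_rot: [-0.588, 0.588, -0.393, 0.394]
ft_force: [-0.0, -0.2, 4.1]
grip_width: 0.0392
time_s: 24.55
position: [0.4841, -0.2716, 0.1921]
eef_rot: [-0.493, 0.493, -0.506, 0.508]
ft_force: [-1.2, 0.2, -0.4]
grip_width: 0.0392
24.55 [ 0.4841 -0.2716  0.1921] jawdeg -1.6 down [ 0.0018 -0.0021 -1.    ] F [-1.2092  0.1502 -0.3757] w 0.03917851411971703
tool shift mm [-572.4   10.7 -107.1]
```

```bash
python3 -m inch '[[0,0,0,-15,0,0,0],[0,0,0,-30,0,0,0],[0,0,0,-36,0,0,0],[0,0,0,-36,0,0,0],[0,0,0,-36,0,0,0],[0,0,0,-36,0,0,0],[0,0,0,-36,0,0,0],[0,0,0,-36,0,-3,0],[0,0,0,-36,0,-8,0],[0,0,0,-36,0,-12,0],[0,0,0,-36,0,-14,0],[0,0,0,-36,0,-14,0],[0,0,0,-36,0,-14,0],[0,0,0,-36,0,-14,0],[0,0,0,-36,0,-14,0],[0,0,0,-36,0,-14,0],[0,0,0,-22,10,0,0],[0,0,0,-2,30,0,0],[0,0,0,0,30,0,0],[0,0,0,0,0,0,0]]';python3 -m inch '[[0,0,0,0,30,0,0],[0,0,0,0,20,0,0],[0,0,0,0,15,0,0],[0,0,0,0,0,0,0],[0,0,0,0,0,0,0]]';python3 st.py .393 .3035 .0157
python3 - <<'E'
from h import *
im=bot.get_image("side")[:,:,::-1];cv2.imwrite("pics/p3_side.png",cv2.resize(im[120:270,190:390],None,fx=4,fy=4))
E
```

```text
time_s: 26.55
position: [0.3891, 0.3022, 0.1163]
eef_rot: [0.49, -0.498, 0.507, -0.505]
ft_force: [0.2, -0.6, -1.2]
grip_width: 0.039
time_s: 27.05
position: [0.3931, 0.3048, 0.0561]
eef_rot: [0.493, -0.493, 0.507, -0.507]
ft_force: [0.9, -0.6, -0.4]
grip_width: 0.0393
27.05 [0.3931 0.3048 0.0561] jawdeg -1.58 down [ 0.0004  0.0006 -1.    ] F [ 0.891  -0.5881 -0.3977] w 0.039313720202090265
tool shift mm [ 1.3 40.4 -0.1]
```

View pics/p3_side.png

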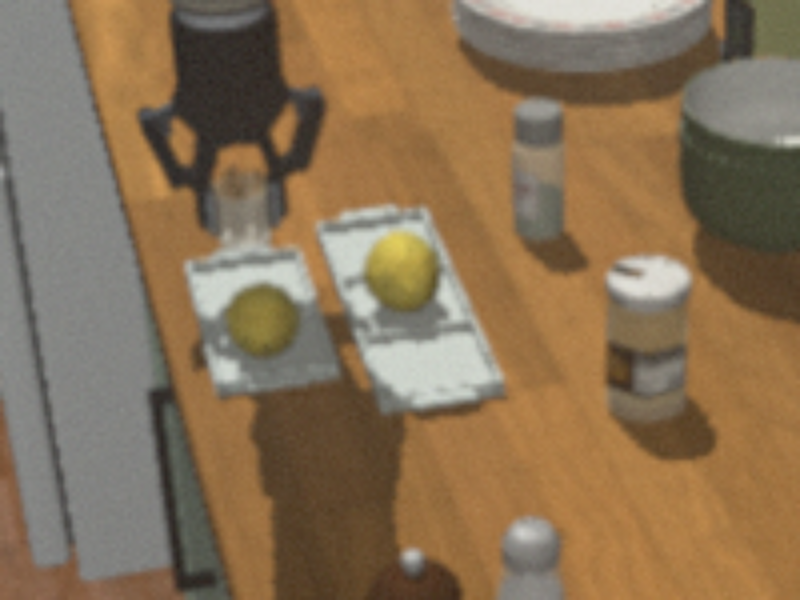

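The pot is held upright above the left-hand compartment. Lowering.

```bash
python3 -m inch '[[0,0,0,1,15,0,0],[0,0,0,0,12,0,0],[0,0,0,0,8,0,0],[0,0,0,0,4,0,0],[0,0,0,0,0,0,0]]'; python3 -m inch '[[0,0,0,0,1,0,0],[0,0,0,0,0,0,0]]';python3 -m inch '[[0,0,0,0,1,0,0],[0,0,0,0,0,0,0]]'
```

```text
time_s: 27.6
position: [0.3926, 0.3031, 0.0156]
eef_rot: [0.492, -0.494, 0.507, -0.507]
ft_force: [0.2, -0.7, -1.2]
grip_width: 0.0387
time_s: 27.8
position: [0.3932, 0.3035, 0.0156]
eef_rot: [-0.493, 0.493, -0.507, 0.507]
ft_force: [-0.0, 0.4, -0.6]
grip_width: 0.0392
time_s: 28.0
position: [0.3933, 0.3035, 0.0148]
eef_rot: [-0.493, 0.493, -0.507, 0.507]
ft_force: [-0.2, -0.0, 0.8]
grip_width: 0.0391
```

```bash
python3 -m inch '[[0,0,0,0,0.6,0,0],[0,0,0,0,0,0,0]]';python3 -m inch '[[0,0,0,0,0,0,54],[0,0,0,0,0,0,58],[0,0,0,0,0,0,64],[0,0,0,0,0,0,70],[0,0,0,0,0,0,74],[0,0,0,0,-8,0,74],[0,0,0,0,-15,0,74],[0,0,0,0,-30,0,80],[0,0,0,0,-40,0,90],[0,0,0,0,-40,0,100],[0,0,0,0,-40,0,100],[0,0,0,0,0,0,100]]'
python3 st.py .4825 -.1386 .19
python3 - <<'E'
from h import *
im=bot.get_image("side")[:,:,::-1];cv2.imwrite("pics/p4_side.png",cv2.resize(im[120:270,190:390],None,fx=4,fy=4))
E
```

```text
time_s: 28.2
position: [0.3934, 0.3036, 0.0147]
eef_rot: [-0.493, 0.493, -0.507, 0.507]
ft_force: [-0.6, -0.7, 8.5]
grip_width: 0.039
time_s: 29.4
position: [0.3952, 0.3063, 0.1931]
eef_rot: [-0.497, 0.489, -0.506, 0.508]
ft_force: [1.1, 1.0, 0.6]
grip_width: 0.0856
29.4 [0.3952 0.3063 0.1931] jawdeg -1.61 down [ 0.01    0.0064 -0.9999] F [1.1179 0.9607 0.5706] w 0.0856021783513739
tool shift mm [442.3   1.2  99.7]
```

View pics/p4_side.png

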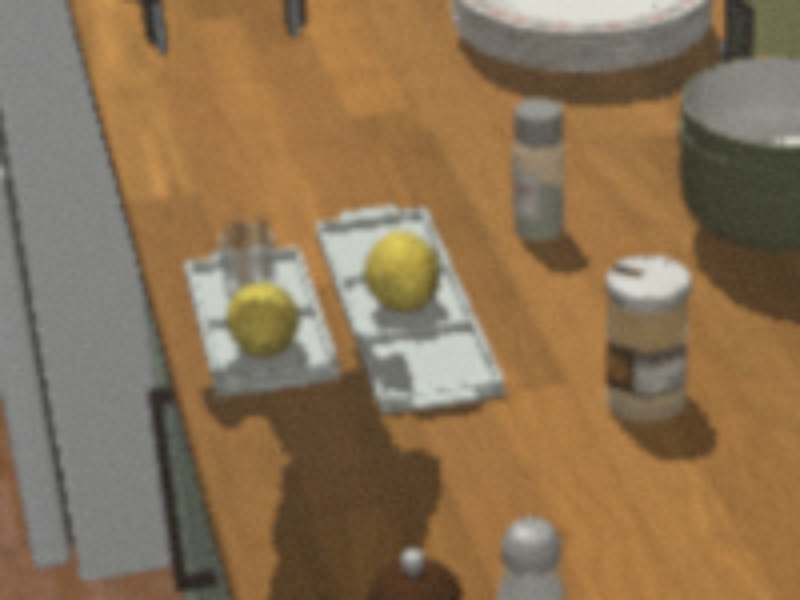

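The pot stands behind the lemon at (247,260). Now the clear shaker.

```bash
python3 -m inch '[[0,0,0,15,0,12,100],[0,0,0,30,0,14,100],[0,0,0,36,0,14,100],[0,0,0,36,0,14,100],[0,0,0,36,0,14,100],[0,0,0,36,0,12,100],[0,0,0,36,0,10,100],[0,0,0,36,0,6,80],[0,0,0,36,0,3,80],[0,0,0,36,0,0,80],[0,0,0,36,0,0,80],[0,0,0,36,0,0,80],[0,0,0,33,0,0,80],[0,0,0,0,20,0,80],[0,0,0,0,30,0,80],[0,0,0,0,20,0,80],[0,0,0,0,0,0,80],[0,0,0,0,0,0,80]]'; python3 st.py .4825 -.1386 .030
python3 - <<'E'
from h import *
im=bot.get_image("side")[:,:,::-1];cv2.imwrite("pics/s1_side.png",cv2.resize(im[200:350,240:440],None,fx=3.5,fy=3.5))
E
```

```text
time_s: 31.25
position: [0.4793, -0.137, 0.1167]
eef_rot: [0.493, -0.493, 0.507, -0.506]
ft_force: [-0.1, 0.2, 0.5]
grip_width: 0.0685
31.25 [ 0.4793 -0.137   0.1167] jawdeg -1.59 down [-0.0011  0.0007 -1.    ] F [-0.1185  0.2499  0.4577] w 0.06853010328662026
tool shift mm [ 1.6 86.7  3.3]
```

View pics/s1_side.png

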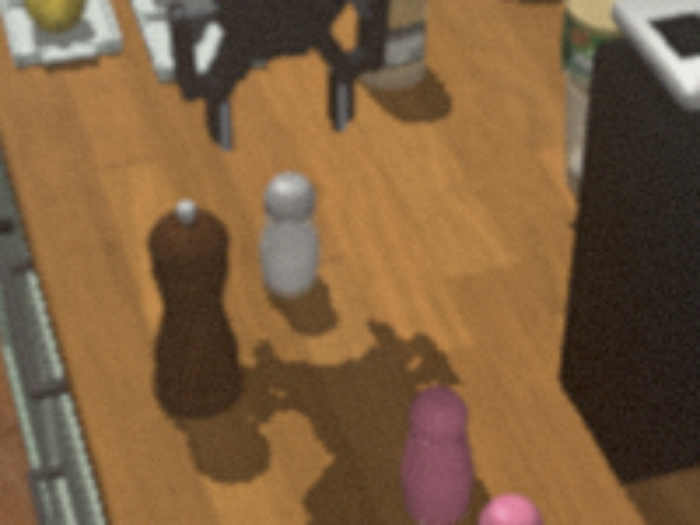

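The shaker at (290,235) lies below the jaws. Shift 3 mm and go down to the glass body.

```bash
python3 -m inch '[[0,0,0,1.5,20,3,80],[0,0,0,0,25,0,80],[0,0,0,0,25,0,80],[0,0,0,0,18,0,80],[0,0,0,0,5,0,80],[0,0,0,0,0,0,80],[0,0,0,0,0,0,0],[0,0,0,0,0,0,0],[0,0,0,0,0,0,0],[0,0,0,0,0,0,0],[0,0,0,0,0,0,0],[0,0,0,0,0,0,0],[0,0,0,0,0,0,0],[0,0,0,0,0,0,0]]'; python3 -m inch '[[0,0,0,0,-10,0,0],[0,0,0,0,-20,0,0],[0,0,0,0,-30,0,0],[0,0,0,0,-40,0,0],[0,0,0,0,-40,0,0],[0,0,0,0,0,0,0],[0,0,0,0,0,0,0]]';python3 st.py .496 .164 .16
```

```text
time_s: 32.7
position: [0.4838, -0.1391, 0.0256]
eef_rot: [-0.493, 0.492, -0.506, 0.508]
ft_force: [-0.4, 0.3, 7.2]
grip_width: 0.0394
time_s: 33.4
position: [0.4828, -0.1392, 0.1652]
eef_rot: [-0.493, 0.493, -0.506, 0.508]
ft_force: [-0.4, 0.1, -1.0]
grip_width: 0.039
33.4 [ 0.4828 -0.1392  0.1652] jawdeg -1.64 down [ 0.0023 -0.0017 -1.    ] F [-0.441   0.0733 -0.9933] w 0.03897381246376975
tool shift mm [-303.5    4.7    4.5]
```

```bash
python3 -m inch '[[0,0,0,-12,0,1,0],[0,0,0,-25,0,1,0],[0,0,0,-35,0,1,0],[0,0,0,-35,0,1,0],[0,0,0,-35,0,0,0],[0,0,0,-35,0,0,0],[0,0,0,-35,0,0,0],[0,0,0,-35,0,0,0],[0,0,0,-30,0,0,0],[0,0,0,-18,0,0,0],[0,0,0,-8,0,0,0],[0,0,0,0,20,0,0],[0,0,0,0,30,0,0],[0,0,0,0,25,0,0],[0,0,0,0,15,0,0],[0,0,0,0,0,0,0],[0,0,0,0,0,0,0]]';python3 st.py .496 .164 .0305
python3 - <<'E'
from h import *
im=bot.get_image("side")[:,:,::-1];cv2.imwrite("pics/s2_side.png",cv2.resize(im[120:270,190:390],None,fx=4,fy=4))
E
```

```text
time_s: 35.1
position: [0.4953, 0.164, 0.074]
eef_rot: [0.493, -0.493, 0.507, -0.507]
ft_force: [0.1, 0.6, -1.1]
grip_width: 0.0392
35.1 [0.4953 0.164  0.074 ] jawdeg -1.62 down [-0.0001  0.0002 -1.    ] F [ 0.0822  0.6224 -1.0642] w 0.03915242015131654
tool shift mm [-0.  43.5  0.7]
```

View pics/s2_side.png

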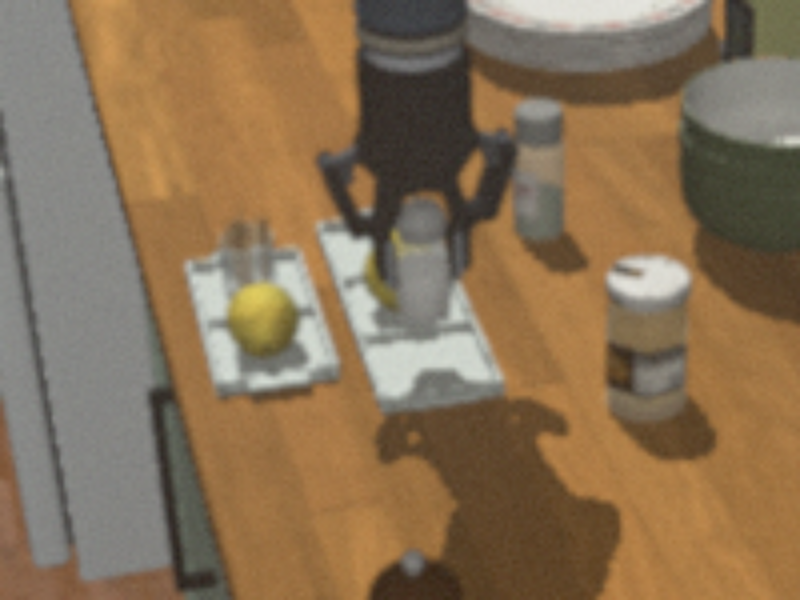

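The shaker is held upright over the right-hand compartment at (425,265). Lowering.

```bash
python3 -m inch '[[0,0,0,0,15,0.7,0],[0,0,0,0,15,0,0],[0,0,0,0,8,0,0],[0,0,0,0,4,0,0],[0,0,0,0,0,0,0]]'; python3 -m inch '[[0,0,0,0,1,0,0],[0,0,0,0,0,0,0]]';python3 -m inch '[[0,0,0,0,1,0,0],[0,0,0,0,0,0,0]]'
```

```text
time_s: 35.65
position: [0.4953, 0.1637, 0.031]
eef_rot: [0.493, -0.493, 0.507, -0.507]
ft_force: [0.1, 0.4, -1.3]
grip_width: 0.0393
time_s: 35.85
position: [0.4961, 0.164, 0.0311]
eef_rot: [-0.493, 0.493, -0.507, 0.507]
ft_force: [-0.1, 0.2, -1.4]
grip_width: 0.039
time_s: 36.05
position: [0.496, 0.1638, 0.03]
eef_rot: [-0.493, 0.493, -0.507, 0.507]
ft_force: [0.3, 0.3, -1.9]
grip_width: 0.0391
```

```bash
python3 -m inch '[[0,0,0,0,0.8,0,0],[0,0,0,0,0,0,0]]'
```

```text
time_s: 36.25
position: [0.496, 0.1639, 0.0297]
eef_rot: [-0.493, 0.493, -0.507, 0.507]
ft_force: [-2.3, -1.2, 4.2]
grip_width: 0.0392
```

```bash
python3 -m inch '[[0,0,0,0,0,0,54],[0,0,0,0,0,0,58],[0,0,0,0,0,0,64],[0,0,0,0,0,0,70],[0,0,0,0,0,0,76],[0,0,0,0,-8,0,76],[0,0,0,0,-15,0,76],[0,0,0,0,-30,0,80],[0,0,0,0,-40,0,90],[0,0,0,0,-40,0,100],[0,0,0,0,-40,0,100],[0,0,0,0,-20,0,100],[0,0,0,0,0,0,100]]'
python3 st.py .3953 -.2209 .22
python3 - <<'E'
from h import *
im=bot.get_image("side")[:,:,::-1];cv2.imwrite("pics/s3_side.png",cv2.resize(im[120:270,190:390],None,fx=4,fy=4))
E
```

```text
time_s: 37.55
position: [0.4976, 0.1651, 0.2266]
eef_rot: [-0.495, 0.49, -0.505, 0.509]
ft_force: [-0.1, 0.4, -0.0]
grip_width: 0.0856
37.55 [0.4976 0.1651 0.2266] jawdeg -1.61 down [ 0.0081  0.0017 -1.    ] F [-0.1268  0.3823 -0.0448] w 0.08559308966527522
tool shift mm [388.8   5.1 -91.4]
```

View pics/s3_side.png

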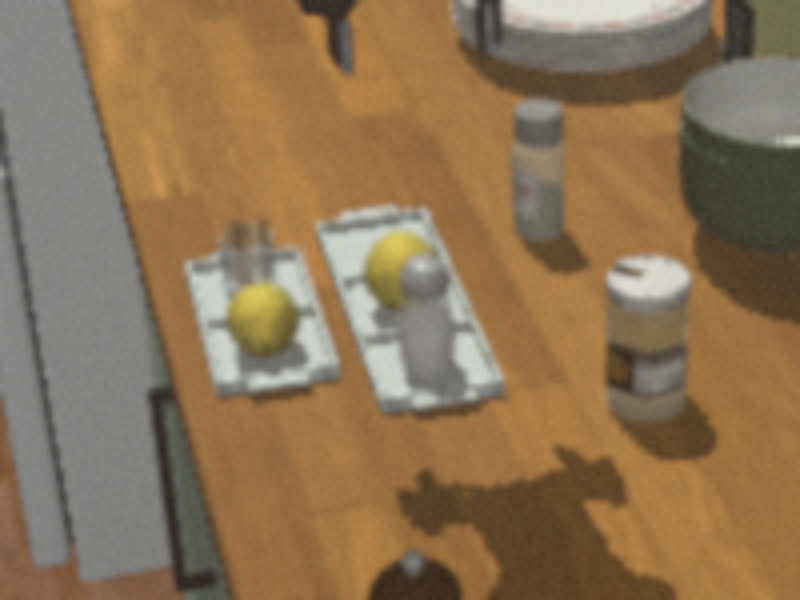

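Shaker stands upright in its compartment at (427,340). Now the mill.

```bash
python3 -m inch '[[0,0,0,15,0,0,100],[0,0,0,30,0,-4,100],[0,0,0,36,0,-6,100],[0,0,0,36,0,-8,100],[0,0,0,36,0,-9,100],[0,0,0,36,0,-9,100],[0,0,0,36,0,-9,100],[0,0,0,36,0,-9,100],[0,0,0,36,0,-9,100],[0,0,0,36,0,-9,100],[0,0,0,30,0,-9,100],[0,0,0,18,0,-7,100],[0,0,0,8,0,-2,100],[0,0,0,0,0,0,100],[0,0,0,0,0,0,100],[0,0,0,0,0,0,100]]'; python3 st.py .3953 -.2209 .101
python3 - <<'E'
from h import *
for n,(a,b,c,d) in(("side",(170,340,220,420)),("top",(200,350,290,490))):
    im=bot.get_image(n)[:,:,::-1];cv2.imwrite(f"pics/m1_{n}.png",cv2.resize(im[a:b,c:d],None,fx=3.5,fy=3.5))
E
```

```text
time_s: 39.2
position: [0.3954, -0.221, 0.2219]
eef_rot: [0.494, -0.493, 0.506, -0.506]
ft_force: [0.7, 0.0, -0.0]
grip_width: 0.0853
39.2 [ 0.3954 -0.221   0.2219] jawdeg -1.47 down [ 0.      0.0005 -1.    ] F [ 0.6571  0.0111 -0.0413] w 0.08534093692507397
tool shift mm [ -0.1 120.9  -0.1]
```

View pics/m1_side.png

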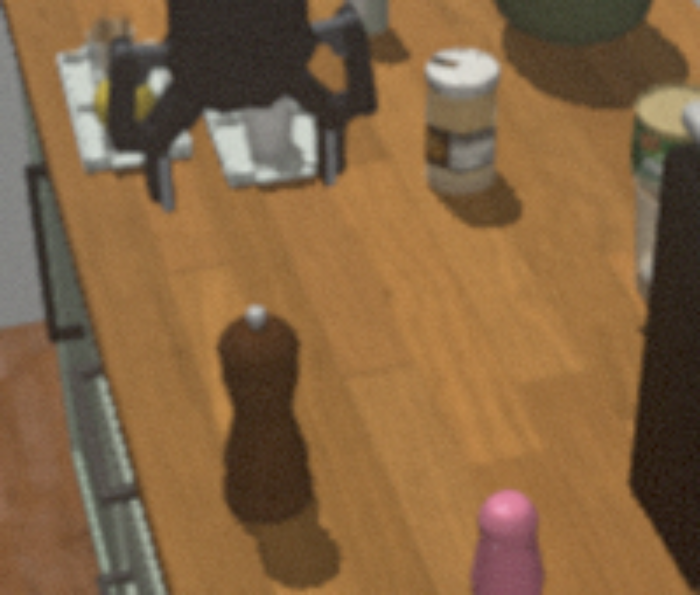

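```bash
python3 -m inch '[[0,0,0,0,20,0,100],[0,0,0,0,25,0,100],[0,0,0,0,10,0,100],[0,0,0,0,0,0,100],[0,0,0,0,0,0,100]]'; python3 st.py .3953 -.2209 .101
python3 - <<'E'
from h import *
im=bot.get_image("side")[:,:,::-1];cv2.imwrite("pics/m2_side.png",cv2.resize(im[170:340,220:420],None,fx=3.5,fy=3.5))
E
```

```text
time_s: 39.8
position: [0.3955, -0.2224, 0.1676]
eef_rot: [-0.493, 0.493, -0.507, 0.507]
ft_force: [-0.2, 0.1, 0.2]
grip_width: 0.0857
39.8 [ 0.3955 -0.2224  0.1676] jawdeg -1.58 down [ 0.0009 -0.0003 -1.    ] F [-0.2298  0.0771  0.2148] w 0.08567918319036329
tool shift mm [-1.5 66.6 -0.3]
```

View pics/m2_side.png

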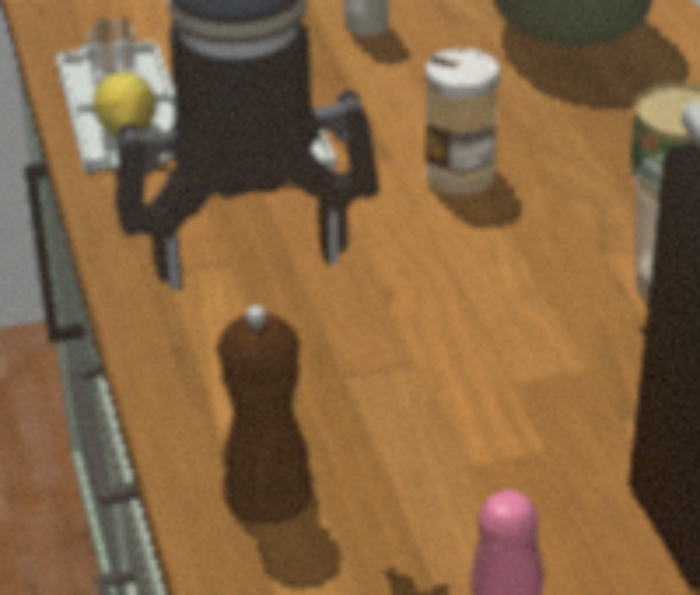

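```bash
python3 -m inch '[[0,0,0,-1,20,0,100],[0,0,0,0,25,0,100],[0,0,0,0,16,0,100],[0,0,0,0,5.5,0,100],[0,0,0,0,0,0,100],[0,0,0,0,0,0,0],[0,0,0,0,0,0,0],[0,0,0,0,0,0,0],[0,0,0,0,0,0,0],[0,0,0,0,0,0,0],[0,0,0,0,0,0,0],[0,0,0,0,0,0,0],[0,0,0,0,0,0,0]]'; python3 st.py
python3 - <<'E'
from h import *
im=bot.get_image("side")[:,:,::-1];cv2.imwrite("pics/m3_side.png",cv2.resize(im[170:340,220:420],None,fx=3.5,fy=3.5))
E
```

```text
time_s: 41.15
position: [0.3961, -0.2219, 0.102]
eef_rot: [-0.493, 0.493, -0.506, 0.508]
ft_force: [-0.5, 1.0, 7.0]
grip_width: 0.0459
41.15 [ 0.3961 -0.2219  0.102 ] jawdeg -1.62 down [ 0.0022 -0.0017 -1.    ] F [-0.5066  1.0108  6.9873] w 0.04591106630497714
```

View pics/m3_side.png

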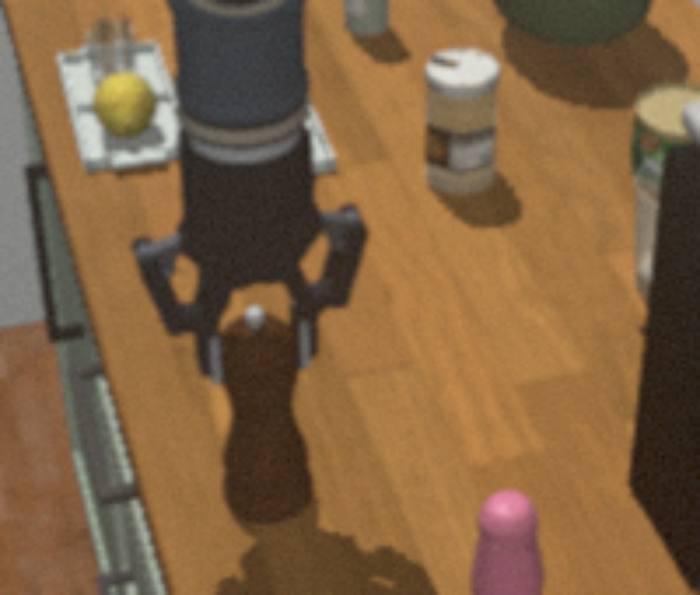

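Good grip on the head: pads at (210,355) and (305,340). I'll lift 125 mm, staying low under the cabinets, and carry it over.

```bash
python3 -m inch '[[0,0,0,0,-8,0,0],[0,0,0,0,-15,0,0],[0,0,0,0,-25,0,0],[0,0,0,0,-30,0,0],[0,0,0,0,-30,0,0],[0,0,0,0,-17,0,0],[0,0,0,0,0,0,0],[0,0,0,0,0,0,0]]';python3 st.py .501 .332 .227
python3 - <<'E'
from h import *
im=bot.get_image("side")[:,:,::-1];cv2.imwrite("pics/m4_side.png",cv2.resize(im[140:310,220:420],None,fx=3.5,fy=3.5))
E
```

```text
time_s: 42.0
position: [0.3944, -0.2214, 0.2252]
eef_rot: [0.493, -0.493, 0.507, -0.507]
ft_force: [0.1, 0.0, -1.8]
grip_width: 0.0458
42.0 [ 0.3944 -0.2214  0.2252] jawdeg -1.63 down [-0.0005 -0.0003 -1.    ] F [ 0.1173  0.0112 -1.8217] w 0.04575037995070895
tool shift mm [-556.2   -2.    90.9]
```

View pics/m4_side.png

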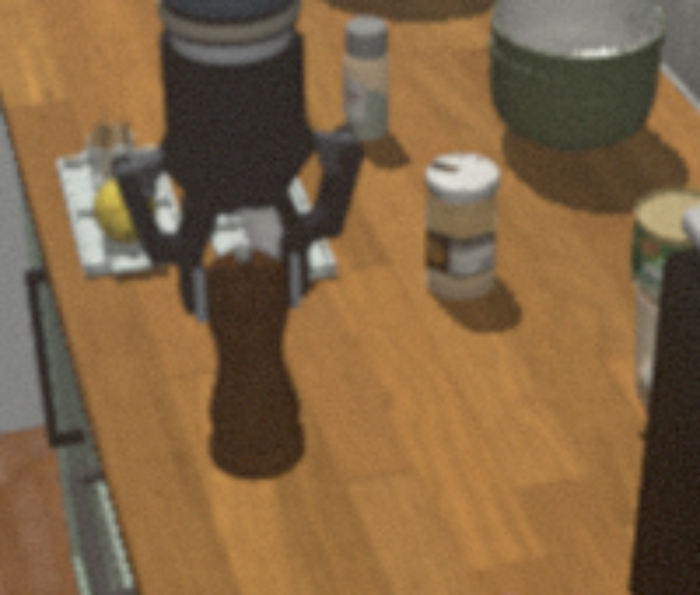

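```bash
python3 -m inch '[[0,0,0,-8,0,4,0],[0,0,0,-16,0,8,0],[0,0,0,-24,0,11,0],[0,0,0,-32,0,12,0],[0,0,0,-34,0,12,0],[0,0,0,-34,0,12,0],[0,0,0,-34,0,11,0],[0,0,0,-34,0,9,0],[0,0,0,-34,0,6,0],[0,0,0,-34,0,3,0],[0,0,0,-34,0,2,0],[0,0,0,-34,0,1,0],[0,0,0,-34,0,0,0],[0,0,0,-34,0,0,0],[0,0,0,-34,0,0,0],[0,0,0,-34,0,0,0],[0,0,0,-30,0,0,0],[0,0,0,-22,0,0,0],[0,0,0,-12,0,0,0],[0,0,0,-5,0,0,0]]';python3 -m inch '[[0,0,0,0,0,0,0],[0,0,0,0,0,0,0]]';python3 st.py .501 .332 .108
```

```text
time_s: 44.05
position: [0.5006, 0.3341, 0.2245]
eef_rot: [0.493, -0.494, 0.507, -0.506]
ft_force: [-1.1, -0.5, -1.5]
grip_width: 0.0458
time_s: 44.25
position: [0.5019, 0.3313, 0.2251]
eef_rot: [-0.492, 0.493, -0.507, 0.508]
ft_force: [-0.3, 0.5, -1.5]
grip_width: 0.046
44.25 [0.5019 0.3313 0.2251] jawdeg -1.7 down [-0.0003 -0.0015 -1.    ] F [-0.3358  0.4628 -1.4796] w 0.04601689474015905
tool shift mm [ -0.8 117.1  -0.9]
```

```bash
python3 -m inch '[[0,0,0,-0.5,15,-0.5,0],[0,0,0,0,25,0,0],[0,0,0,0,25,0,0],[0,0,0,0,17,0,0],[0,0,0,0,8,0,0],[0,0,0,0,0,0,0],[0,0,0,0,0,0,0]]';python3 st.py .501 .332 .107
python3 - <<'E'
from h import *
for n,(a,b,c,d) in(("side",(90,240,190,390)),("top",(180,310,90,290))):
    im=bot.get_image(n)[:,:,::-1];cv2.imwrite(f"pics/m5_{n}.png",cv2.resize(im[a:b,c:d],None,fx=4,fy=4))
E
```

```text
time_s: 44.95
position: [0.5016, 0.3337, 0.1362]
eef_rot: [-0.493, 0.492, -0.507, 0.507]
ft_force: [0.2, -0.6, -1.5]
grip_width: 0.0458
44.95 [0.5016 0.3337 0.1362] jawdeg -1.62 down [ 0.0011  0.0009 -1.    ] F [ 0.2092 -0.5592 -1.4528] w 0.04579637607095605
tool shift mm [ 1.7 29.2 -0.6]
```

View pics/m5_side.png

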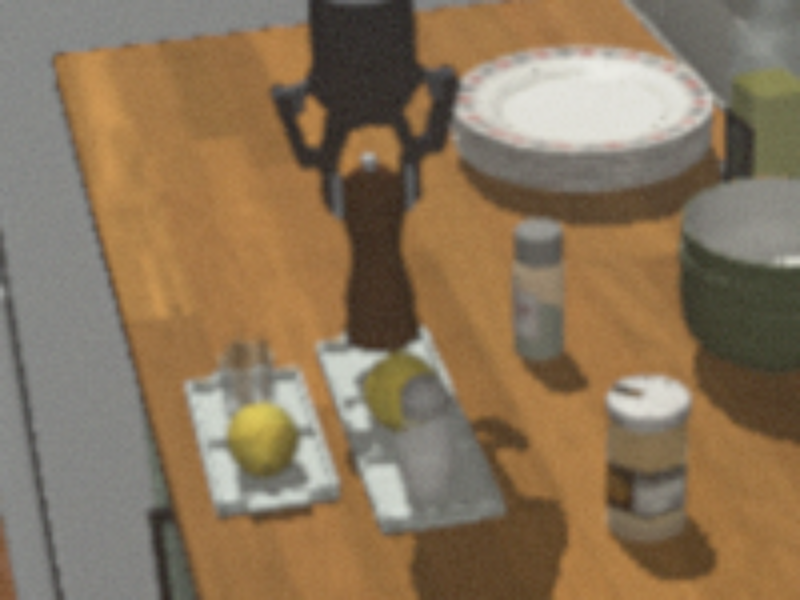

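The mill hangs upright above the last compartment, with its base at (382,335). Lowering gently.

```bash
python3 -m inch '[[0,0,0,1.5,10,-0.5,0],[0,0,0,0,10,0,0],[0,0,0,0,5,0,0],[0,0,0,0,2.5,0,0],[0,0,0,0,0,0,0],[0,0,0,0,0,0,0]]'; python3 -m inch '[[0,0,0,0,1,0,0],[0,0,0,0,0,0,0]]';python3 -m inch '[[0,0,0,0,1,0,0],[0,0,0,0,0,0,0]]'
```

```text
time_s: 45.65
position: [0.5007, 0.332, 0.1081]
eef_rot: [0.493, -0.493, 0.507, -0.507]
ft_force: [-0.3, 0.1, -2.0]
grip_width: 0.0461
time_s: 45.85
position: [0.5007, 0.3318, 0.1072]
eef_rot: [-0.493, 0.493, -0.507, 0.507]
ft_force: [0.3, -0.3, -1.7]
grip_width: 0.046
time_s: 46.05
position: [0.5008, 0.3318, 0.1062]
eef_rot: [-0.493, 0.493, -0.507, 0.507]
ft_force: [0.4, -0.5, -0.3]
grip_width: 0.0457
```

```bash
python3 -m inch '[[0,0,0,0,0.6,0,0],[0,0,0,0,0,0,0]]';python3 -m inch '[[0,0,0,0,0,0,60],[0,0,0,0,0,0,64],[0,0,0,0,0,0,70],[0,0,0,0,0,0,76],[0,0,0,0,0,0,84],[0,0,0,0,0,0,92],[0,0,0,0,0,0,100],[0,0,0,0,-10,0,100],[0,0,0,0,-20,0,100],[0,0,0,0,-30,0,100],[0,0,0,0,-35,0,100],[0,0,0,0,-25,0,100],[0,0,0,0,0,0,100],[0,0,0,36,0,-5,100],[0,0,0,40,0,-5,100],[0,0,0,40,0,-5,100],[0,0,0,40,0,0,100],[0,0,0,40,0,0,100],[0,0,0,40,0,0,100],[0,0,0,30,0,0,100]]'
python3 -m inch '[[0,0,0,40,0,0,100],[0,0,0,40,0,0,100],[0,0,0,30,0,0,100],[0,0,0,0,0,0,100],[0,0,0,0,0,0,100]]'
python3 - <<'E'
from h import *
np.set_printoptions(precision=4,suppress=True)
for n,(a,b,c,d) in(("side",(90,240,190,390)),("top",(180,310,90,290))):
    im=bot.get_image(n)[:,:,::-1];cv2.imwrite(f"pics/e_{n}.png",cv2.resize(im[a:b,c:d],None,fx=4,fy=4));cv2.imwrite(f"pics/ef_{n}.png",im)
for t in("pepper_mill","salt_shaker","toothpick_pot","lemon_a","spice_jar","jam_jar"):
    for n in("top",):
      for d in bot.cut_out(n,t):
        y,x=np.where(d["pixels"])
        s="lemon" if "lemon" in t else t
        P=S[s];zz=0.0 if "jar" in t else .005
        q,r=fit(s,{n:d["pixels"]},z0=zz);print(t,n,d["score"],q,r.round(1))
E
```

```text
time_s: 46.25
position: [0.5008, 0.3321, 0.1061]
eef_rot: [-0.493, 0.493, -0.507, 0.507]
ft_force: [-0.1, -1.0, 3.9]
grip_width: 0.0457
time_s: 48.25
position: [0.4774, 0.0634, 0.225]
eef_rot: [-0.492, 0.493, -0.507, 0.508]
ft_force: [0.9, -0.1, -0.6]
grip_width: 0.085
time_s: 48.75
position: [0.4746, -0.0439, 0.2252]
eef_rot: [0.492, -0.493, 0.508, -0.507]
ft_force: [0.1, 1.5, 1.3]
grip_width: 0.0853
pepper_mill top 0.78 [0.5014 0.3322] [-0.3  0.   0.3 -0. ]
salt_shaker top 0.95 [ 0.4206 -0.4486] [-2.8 -0.6  1.7  0.6]
salt_shaker top 0.76 [ 0.5128 -0.4445] [-0.6 -0.6  0.6  0.7]
salt_shaker top 0.56 [ 0.5046 -0.3573] [-3.2 -1.8  2.   2.3]
salt_shaker top 0.55 [0.4928 0.164 ] [-2.1 -1.8  3.3  2.3]
toothpick_pot top 0.78 [0.3914 0.3034] [-0.8 -0.2  0.9  0.2]
lemon_a top 0.96 [0.3883 0.2208] [ 2.4 -4.5 -2.7  3.9]
lemon_a top 0.96 [0.4976 0.2495] [ 2.8 -2.5 -3.3  2.4]
spice_jar top 0.82 [0.6269 0.3344] [-1.3 -1.2  1.8  1.5]
jam_jar top 0.79 [0.6303 0.0851] [-0.4 -0.5  0.4  0.5]
```

View pics/e_side.png

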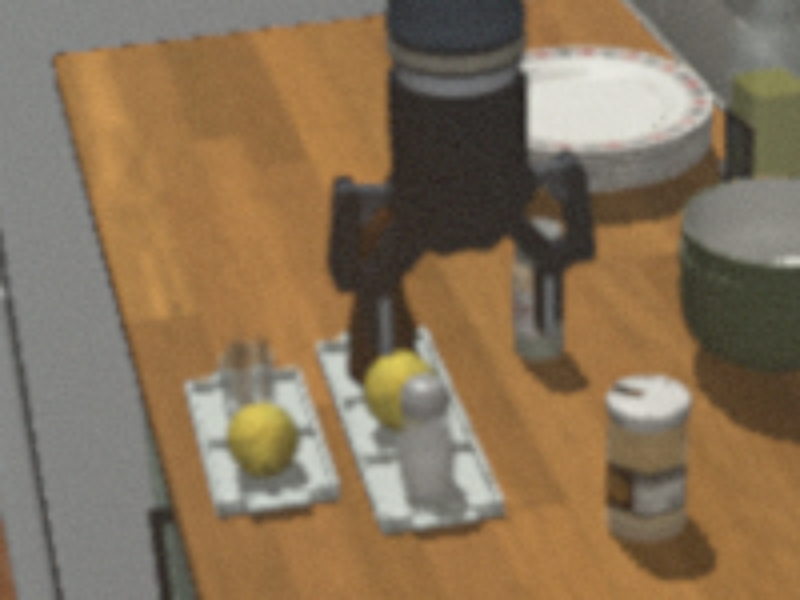

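View pics/e_top.png

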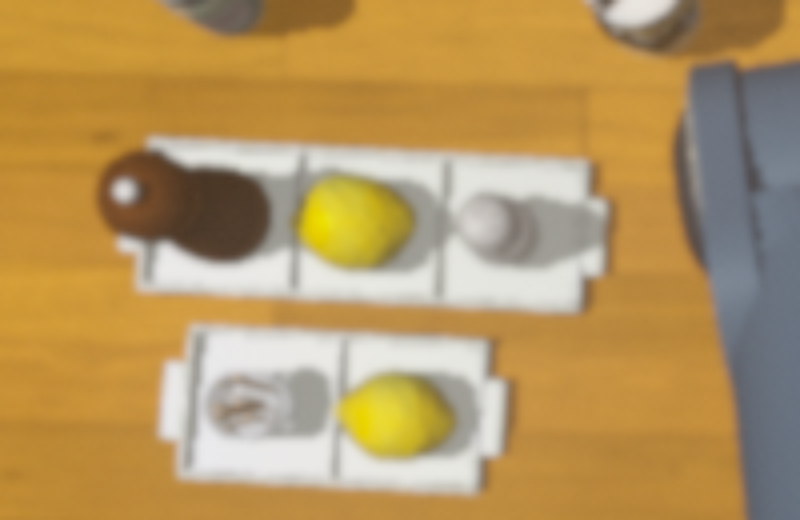

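View pics/ef_side.png

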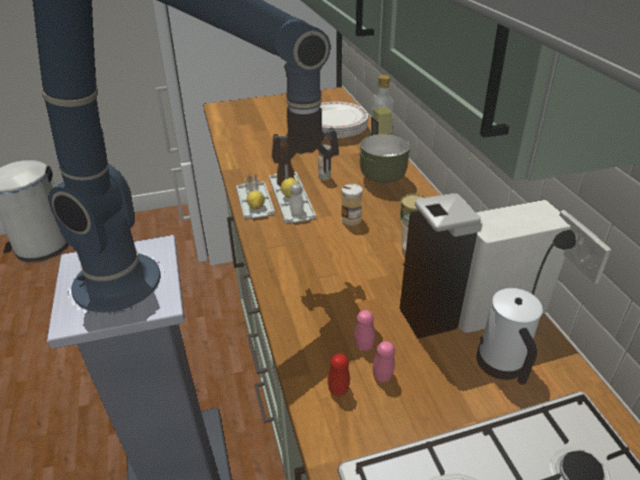

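All five things are in place. In the top zoom: mill (215,215), lemon (355,222), shaker (495,225), pot (250,405) and lemon (395,415). The jars and look-alikes have not moved. Handing in.

```bash
python3 -c "
from cell import bot
print(bot.close_job())"
```

```text
the job is handed in; nothing more can be done
None
```

Both trays are made up, and I handed the job in at about 49 s on the robot's clock.

- **Three-part tray:** pepper mill in the left compartment (as seen from the robot), a lemon in the middle and the salt shaker on the right.
- **Two-part tray:** toothpick pot on the left, the other lemon on the right.

**Last checks:**
- **Position:** in the last top picture, each thing measured within about 3 mm of its compartment's centre. The lemon fits were looser, with up to 4.5 px of mismatch.
- **Standing and resting:** the mill, shaker and pot stand upright in the pictures. Contact force showed as each thing was lowered onto its floor. For the first lemon it was only about 2 N, too weak to be sure by itself, but the pictures show it resting there.
- **Bystanders:** the jam jar and spice jar measured within 2 mm of where they stood at the start. I never touched the pink and red look-alikes.
- **Forces:** the highest wrist force I read was about 14 N, taken at the ends of moves.
- **Hand-in:** the gripper was open and touching nothing.

**Not confirmed:** in the last side picture the gripper hid part of the mill, so its final stance was checked only in the top view. None of the checks failed.

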